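# Stow the loose drive coupling in the lidded spares tub

## Robot

A 6-joint arm with a two-finger parallel gripper is mounted at the origin on the work surface. World frame = base frame: x ahead of the robot, y to its left, z up, the work surface at z = 0. Lengths are in m, angles in rad, forces in N, time in s.
With the tool pointing down it reaches from about 0.3 to 0.825 m from the base axis. Payload 5.4 kg.
Tool frame: the origin (TCP) lies at the very end of the fingers, on their centre line; the grasp point (between the pads) lies tcp_to_grasp behind it (tcp_to_grasp is the distance from the TCP to the grasp point, in m); y points along the fingers, z is the direction in which the jaws open and shut, and the axes are right-handed (so a half turn about y gives the same grasp; the last joint's range is limited). The gripper opens to 92 mm and grips with 3 to 60 N. Pads are 20 mm wide; open, the fingers measure 128 mm over their backs; the gripper's body (75 mm by 189 mm) begins 69 mm behind the grasp point.
Start: joints at [-1.482, 0.158, 1.597, -0, 1.386, -0.21], TCP at [0.169, -0.55, 0.215] pointing down, gripper open.
Joint ranges: [-2.91, 2.91], [-0.94, 2.29], [0.18, 2.7], [-1.29, 4.43], [0.17, 2.64], [-3, 3]. Speed limits (rad/s): [2.57, 2.57, 3.14, 3.14, 3.14, 3.14].

## Interface

Orientations are given as a unit quaternion [x, y, z, w].
In Python, from rig import sense, grab_frame, get_calibration, job_done, tcp_to_grasp gives the robot as it stands.
- The arm moves only by the tool jog_arm, never from a script. Its argument "increments" is a list of rows, each an object with "dp": the shift along the tool's x, y, z in m, a list of three; "rot": the turn, a rotation vector about the tool's x, y, z in degrees, a list of three; "hand": the closure in counts, from 0 (fully open) to 255 (shut). In form: [{"dp": [tx, ty, tz], "rot": [rx, ry, rz], "hand": hand}, ...]. A call has 1 to 10 rows; each row shifts and turns the commanded pose from where the row before left it, along the tool's axes as they then stand; what a row does not reach is not made up. A row lasts 1/8 s, in which the tool goes at most 62.5 mm and 10.7 degrees, less where a joint would pass 70% of its speed; a pose out of reach is approached as far as the arm can. A call with a gripper value outside its range is refused whole. The fingers move at their own pace and stop on an object; "force" is the grip in N (left out, the last holds). Time passes only in rows, so rows that do not move let the fingers close. It gives the time, the measured TCP pose, the force and the opening at its end, in the units of the state.
- sense(): the state, without advancing time (a new reading comes with each control period).
- grab_frame(name): name is "side" or "top"; returns the picture (384x512x3 uint8, blue, green, red); there is no depth.
- get_calibration(name): a dict with "fx", "fy", "cx", "cy" (pixels), "xyz" and "rotation" of the camera in the world. Camera axes: x right, y down, z forward; pixel columns grow to the right and rows downward; lengths in m; the calibration is good to about 2 mm. A picture is of the moment at which its call begins. get_calibration takes no time and is no camera call.
- job_done(): hands the job in, once; it reports no verdict.
The state is a dict: "t": time; "joints": joint angles; "qvel": joint speeds; "joint_efforts": joint torques, N m; "tcp_pos": TCP position; "orientation": TCP orientation; "contact_force": force on the tool from outside, world axes, zero at the start; "wrist_torque": the same for the moment, N m; "opening": opening from 0.0 (shut) to 1.0 (fully open).
Only numpy, scipy, OpenCV 4.12 (cv2) and the standard library are available. Lean on these libraries where they do the work, as an engineer would, in place of code of your own. Each camera call takes 0.05 s, during which the arm holds its last target.

## Task

Open the spares tub on the sloping rack: its lid is tucked under a lip at the back, so tip the lid's front edge up, draw it out from under the lip, and lay it flat, grip upward, on the middle of the black rubber mat. Then put the loose drive coupling (the white flanged part with the upright hub) into the open tub, setting it down gently rather than dropping it. Leave the other things on the bench where they are.

Things in the scene. Friction and masses are not known exactly. Their poses are not given: they have to be found in the camera images.
- tub: Open grey plastic tub fixed on a sloping rack. Outer 130 (x) x 140 (y) x 80 (z) mm, walls and floor 5 mm. Origin: centre of its underside. Its z (its own upward axis) leans 0.5 rad (28.6 deg) from vertical towards its low front; x points from the low front wall to the high back wall.
- tub_lip (a point): Middle of the underside of the lip bar over the tub's back rim, tub (62.5, 0, 90.5) mm; axes as the tub's. The bar is 90 mm wide in y, 5 mm thick, spans tub x = 52 to 73 mm, 4.5 mm above the seated lid; the upright carrying it stands at x = 68 to 73 mm.
- lid: Loose white lid, 150 g: plate 128 (x) x 138 (y) x 6 mm on the tub's rim (tub z = 80 mm), back edge 12 mm under the lip. Origin: centre of the plate's underside; z out of its upper face, x to its back edge. An 8 mm deep rim under it (115 x 125 mm outside) sits in the mouth with 2.5 mm play, so it cannot slide or lift straight off. Laid down, it stands on that rim.
- lid_grip (a point): Point in the lid's solid upright grip rib, at lid (-40, 0, 30) mm, 6 mm below the rib's top; axes as the lid's. The rib stands on the lid's upper face near the front edge: 12 mm thick in x, 60 mm long in y, 30 mm high (lid z = 6 to 36 mm).
- lid_back (a point): Middle of the back edge of the lid plate's underside, lid (64, 0, 0) mm; axes as the lid's.
- tub_seat_back (a point): The point of the tub where lid_back lies when the lid is seated, tub (64, 0, 80) mm; axes as the tub's.
- mat: Flat black rubber mat, 190 (x) x 200 (y) x 3 mm, fixed to the bench, left or right of the rack. Origin: centre of its underside, on the bench.
- coupling: Loose white plastic drive coupling, 60 g, standing on the bench, across the rack from the mat: a round flange of 46 mm diameter, 14 mm high, and on it an upright round hub of 24 mm diameter up to 48 mm. Origin: centre of its underside; z up along the hub.
- spacer: Bystander: white plastic ring, 42 mm diameter, 14 mm high, about 100 mm beyond the coupling. Origin: centre of its underside.
- cap: Bystander: grey plastic disc, 34 mm diameter, 16 mm high, about 85 mm on the robot's side of the coupling. Origin: centre of its underside.
- can_left: Bystander: drink can, 66 mm diameter, 115 mm high, far left. Origin: centre of its underside.
- can_right: Bystander: drink can, 66 mm diameter, 115 mm high, far right. Origin: centre of its underside.
- coil: Bystander: steel vending coil lying on the bench in front of the rack, 55 mm diameter, 110 mm long along its y axis. Origin: on the bench under its middle.
- screwdriver: Bystander: screwdriver lying at the left edge of the work area, about 200 mm long. Origin: under its middle.
- coin_tube: Bystander: grey coin tube with a brass coin on top, 32 mm diameter, 94 mm high, standing at the right edge. Origin: centre of its underside.
Mind the look-alikes: they are no part of the job. Of the things like the coupling, leave any that is blue or turquoise; of the rest the smaller one is meant.

How it is judged:
By the outcome, as a careful person would: the job done as asked, in the order asked, and still so for the second after the job is handed in, with the robot touching nothing.
It also fails if it takes over 67 s, if anything falls off the work surface, if the arm or the gripper's body presses on something with over 40 N, if the wrist force passes 120 N, or if a joint passes its speed limit or range.

## Working session

There is one attempt and no reset: what is moved stays moved. The work goes in short steps, Python scripts to look and compute and a tool call to move; the robot and the scene stay as the last step left them, time stands still between calls to the robot, and variables do not carry over. Pictures are saved under pics/ and viewed, and the job is handed in when it is done.

Besides the shell and the picture viewer there is one more tool, called after "Emit:" by a JSON object that holds its "method" and its "body", one argument or row to a line. jog_arm: Moves the arm, as the interface text tells. Its arguments: {"type":"object","properties":{"increments":{"type":"array"},"force":{"type":"number"}},"required":["increments"]}

```bash
ls; mkdir -p pics; python3 - <<'E'
from rig import *
import cv2
s=sense();print(s);print(tcp_to_grasp)
for n in ("side","top"):
    print(n,get_calibration(n)); cv2.imwrite(f"pics/{n}0.png",grab_frame(n))
E
```

```text
pics
{'t': 0.0, 'joints': array([-1.48209364e+00,  1.59042396e-01,  1.59819523e+00, -1.80614696e-05,
        1.38620312e+00, -2.10100210e-01]), 'qvel': array([ 0.00074933,  0.00226346, -0.00100755, -0.00089266, -0.00112736,
        0.00227997]), 'joint_efforts': array([-4.46705535e-04, -3.85565436e+01, -3.22107446e+01,  7.00975140e-02,
        3.79148894e-02, -1.69846621e-04]), 'tcp_pos': array([ 0.16918481, -0.54890335,  0.21364119]), 'orientation': array([-0.10521796,  0.69988196, -0.69857681,  0.1052847 ]), 'contact_force': array([ 0.9276628 , -0.68751223,  0.48246107]), 'wrist_torque': array([ 0.00127734,  0.00295067, -0.01747848]), 'opening': 0.9967624742013148}
0.0187
side {'fx': 393.80226671190866, 'fy': 393.80226671190866, 'cx': 248.36697940931253, 'cy': 194.0962734330156, 'xyz': array([-0.02759701,  0.87202744,  0.94039158]), 'rotation': array([-0.25426985,  0.8651949 , -0.4170198 ,  0.11348621])}
top {'fx': 356.4453686458913, 'fy': 356.4453686458913, 'cx': 255.45075800000706, 'cy': 196.07515021372382, 'xyz': array([0.40497998, 0.02123537, 1.22773109]), 'rotation': array([-0.69636847,  0.7160421 , -0.03395068,  0.03467009])}
```

View pics/side0.png

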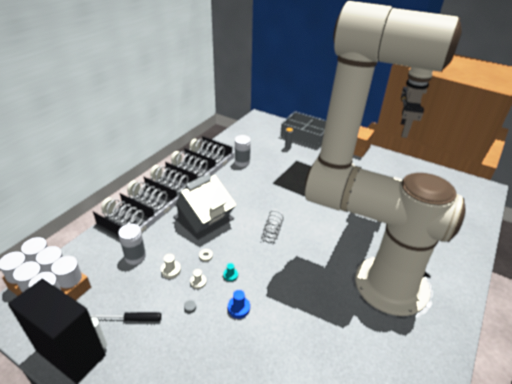

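View pics/top0.png

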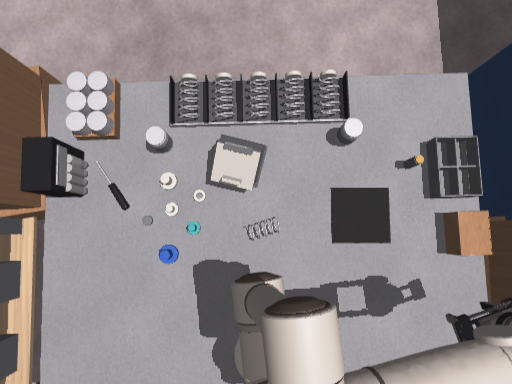

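The side view shows the rack and tub near (205,205) and white flanged parts at (170,266) and (198,279). In the top view those parts are at (168,181) and (172,209), the mat is at (360,215), and the tub is at (236,163). I'll enlarge these areas.

```bash
python3 - <<'E'
import cv2
t=cv2.imread("pics/top0.png");s=cv2.imread("pics/side0.png")
def crop(im,x,y,w,h,k,n):
    cv2.imwrite(n,cv2.resize(im[y:y+h,x:x+w],None,fx=k,fy=k,interpolation=cv2.INTER_CUBIC))
crop(t,195,125,80,75,8,"pics/c_toptub.png")
crop(t,135,165,100,75,8,"pics/c_topcpl.png")
crop(s,165,165,80,75,8,"pics/c_sidetub.png")
crop(s,150,240,100,75,8,"pics/c_sidecpl.png")
E
```

```text
(no output)
```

View pics/c_toptub.png

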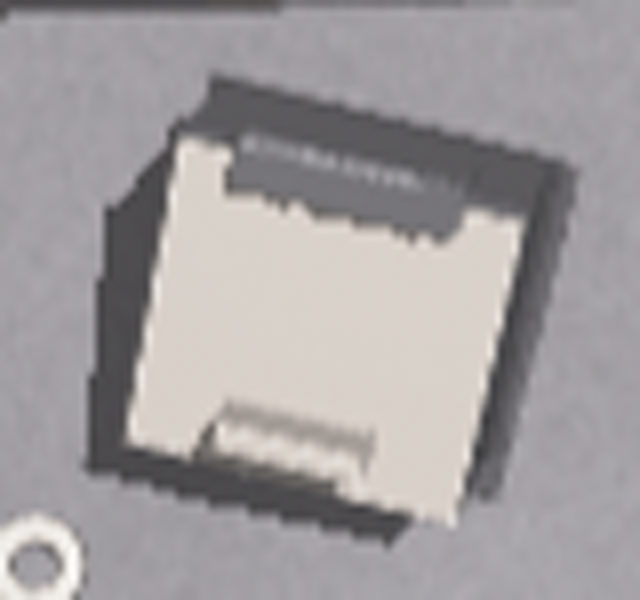

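View pics/c_topcpl.png

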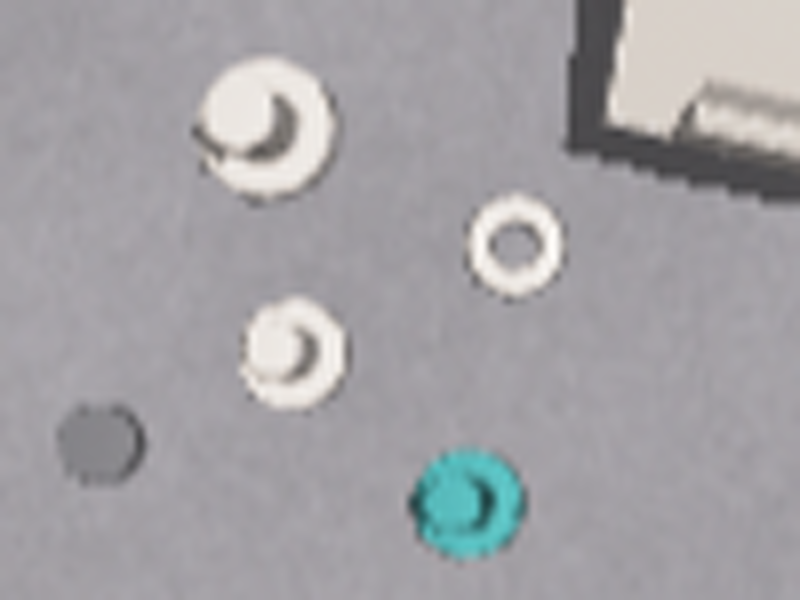

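View pics/c_sidetub.png

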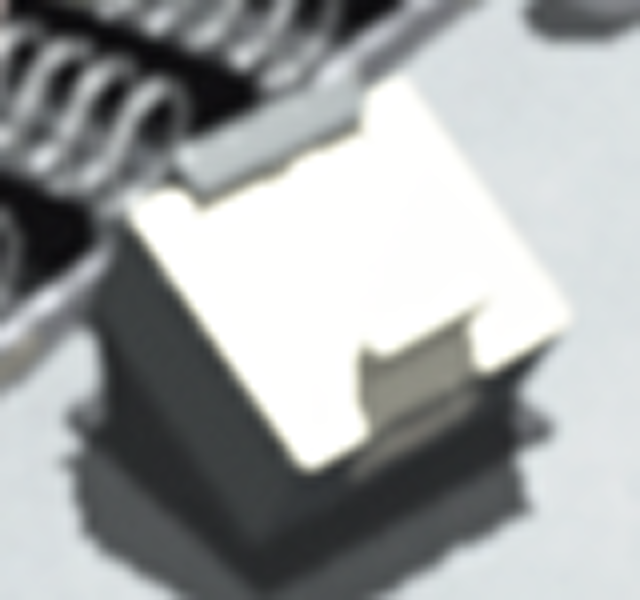

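View pics/c_sidecpl.png

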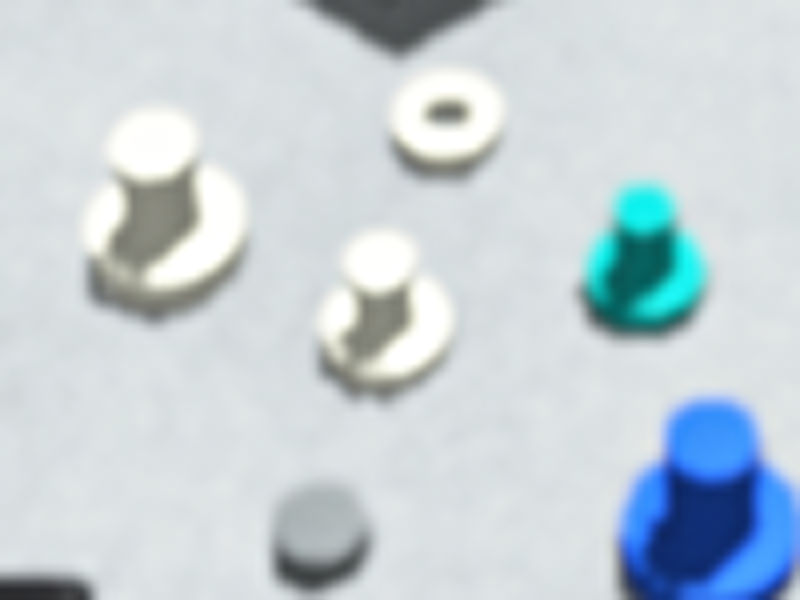

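```bash
cat > h.py <<'E'
import numpy as np
from scipy.spatial.transform import Rotation as R
from scipy.optimize import least_squares
from rig import *
C={n:get_calibration(n) for n in("side","top")}
def proj(n,P):
    c=C[n];p=R.from_quat(c["rotation"]).inv().apply(np.atleast_2d(P)-c["xyz"])
    return np.c_[c["fx"]*p[:,0]/p[:,2]+c["cx"],c["fy"]*p[:,1]/p[:,2]+c["cy"]]
def ray(n,uv):
    c=C[n];d=np.array([(uv[0]-c["cx"])/c["fx"],(uv[1]-c["cy"])/c["fy"],1]);return c["xyz"],R.from_quat(c["rotation"]).apply(d)
def onz(n,uv,z):
    o,d=ray(n,uv);return o+d*(z-o[2])/d[2]
def cr(x0,y0,uv,k=8): return np.array([x0,y0])+(np.array(uv)+.5)/k-.5
def tubR(yaw): return R.from_euler('z',yaw)*R.from_euler('y',-0.5)
E
python3 - <<'E'
from h import *
# lid top corners: BL,FL,FR,BR
L=np.array([[64,69,86],[-64,69,86],[-64,-69,86],[64,-69,86]])/1e3
t=cr(195,125,np.array([[180,138],[125,447],[457,525],[528,213]]))
s=cr(165,165,np.array([[128,205],[310,472],[574,318],[400,76]]))
def f(p):
    W=tubR(p[3]).apply(L)+p[:3]
    return np.r_[(proj("top",W)-t).ravel(),(proj("side",W)-s).ravel()]
r=least_squares(f,[.6,.1,.1,-.2]);print(r.x,np.round(r.fun.reshape(-1,2),2))
def f2(p):
    W=(R.from_euler('z',p[3])*R.from_euler('y',-p[4])).apply(L)+p[:3]
    return np.r_[(proj("top",W)-t).ravel(),(proj("side",W)-s).ravel()]
r2=least_squares(f2,[.6,.1,.1,-.2,.5]);print(r2.x)
q=tubR(r.x[3]);T=r.x[:3]
for n,l in dict(lip=[62.5,0,90.5],grip=[-40,0,110],ribtop=[-40,0,116],back=[64,0,80],front=[-64,0,80],bottomF=[-65,0,0],bottomB=[65,0,0]).items(): print(n,q.apply(np.array(l)/1e3)+T)
print(q.as_matrix())
# coupling
for z,a,b in((.048,(273,350),(380,262)),(.014,(293,353),(388,318))):
    print(onz("top",cr(135,165,a),z),onz("side",cr(150,240,b),z))
for uv in((331,187.5),(389,187.5),(390,243),(331,242.5)):print(onz("top",uv,.003))
E
```

```text
[ 0.6494015   0.07305569  0.03908956 -0.26481683] [[-0.21  0.23]
 [ 0.25 -0.65]
 [ 0.15 -0.47]
 [-0.4   1.12]
 [ 0.47  0.72]
 [-0.06 -1.04]
 [-0.32 -0.37]
 [-0.19  0.35]]
[ 0.64939641  0.07305688  0.03908655 -0.26482216  0.49992847]
lip [0.66046288 0.070056   0.14847487]
grip [0.56462345 0.0960463  0.11644662]
ribtop [0.56184718 0.09679919 0.12171211]
back [0.66659185 0.06839391 0.1399794 ]
front [0.55817707 0.09779447 0.07861293]
bottomF [0.59434712 0.08798566 0.0079269 ]
bottomB [0.70445588 0.05812572 0.07025222]
[[ 0.84699044  0.26173249 -0.46271298]
 [-0.22969187  0.96514046  0.12548124]
 [ 0.47942554  0.          0.87758256]]
[0.48716754 0.30958356 0.048     ] [0.48502582 0.31331526 0.048     ]
[0.48801685 0.30936904 0.014     ] [0.48570673 0.31130394 0.014     ]
[ 0.5467395  -0.24119318  0.003     ]
[ 0.5411226  -0.44153336  0.003     ]
[ 0.35094868 -0.4327525   0.003     ]
[ 0.35819153 -0.23208527  0.003     ]
```

```bash
python3 - <<'E'
import cv2
t=cv2.imread("pics/top0.png")
cv2.imwrite("pics/c_mat.png",cv2.resize(t[175:255,315:405],None,fx=7,fy=7,interpolation=cv2.INTER_CUBIC))
E
```

```text
(no output)
```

View pics/c_mat.png

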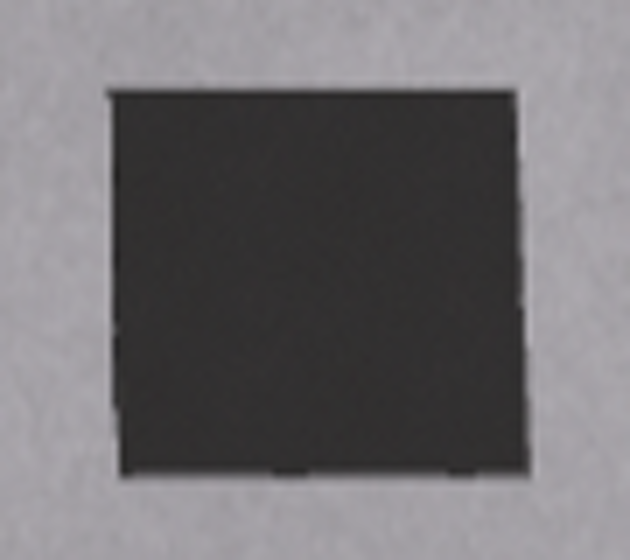

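The fit gives tub origin (0.649, 0.073, 0.039) with yaw −0.265 and about 1 px residual. The mat centre is at pixel (360,215). The smaller white coupling is at about (0.487, 0.311). Next I'll work out the tool path to the grip.

```bash
cat >> h.py <<'E'
T=np.array([.6494,.0731,.0391]);TQ=tubR(-.2648)
def tub(p): return TQ.apply(np.array(p)/1e3)+T
GR=.0187
def tool(q_obj,swap=1): # tool y=-obj z, tool z = swap*obj x
    M=q_obj.as_matrix();y=-M[:,2];z=swap*M[:,0];return R.from_matrix(np.c_[np.cross(y,z),y,z])
def delta(p1,q1):
    s=sense();p0=s["tcp_pos"];q0=R.from_quat(s["orientation"])
    return rel(p0,q0,p1,q1)
def rel(p0,q0,p1,q1):
    rv=(q0.inv()*q1).as_rotvec(degrees=True)
    return np.round(q0.inv().apply(p1-p0)*1e3,1),np.round(rv,2),"deg",round(np.linalg.norm(rv),1)
E
python3 - <<'E'
from h import *
s=sense();q=R.from_quat(s["orientation"]);print(q.as_matrix().round(3))
for sw in(1,-1):
    print(sw,delta(tub([-40,0,110-18.7+120]),tool(TQ,sw)))
print(onz("top",(360,214.9),.003))
print(tub([-40,0,110-18.7+120]))
E
```

```text
[[-0.956 -0.     0.294]
 [-0.294  0.002 -0.956]
 [-0.    -1.    -0.002]]
1 (array([-526.8,    9.4, -526. ]), array([ 26.24, -56.48,  14.35]), 'deg', np.float64(63.9))
-1 (array([-526.8,    9.4, -526. ]), array([-16.71, 119.25,  30.54]), 'deg', np.float64(124.2))
[ 0.44933425 -0.33606663  0.003     ]
[0.51774853 0.10879964 0.20535617]
```

Emit:
{"method": "jog_arm", "body": {
  "increments": [
    {"dp": [-0.04,0,-0.04],"rot": [0,0,0],"hand": 110},
    {"dp": [-0.04,0,-0.04],"rot": [0,0,0],"hand": 110},
    {"dp": [-0.04,0,-0.04],"rot": [0,0,0],"hand": 110},
    {"dp": [-0.04,0,-0.04],"rot": [0,-6,0],"hand": 110},
    {"dp": [-0.044,0,-0.036],"rot": [0,-6,0],"hand": 110},
    {"dp": [-0.048,0,-0.031],"rot": [0,-6,0],"hand": 110},
    {"dp": [-0.05,0,-0.026],"rot": [0,-6,0],"hand": 110},
    {"dp": [-0.052,0,-0.02],"rot": [0,-6,0],"hand": 110}
  ],
  "force": 25
}}

```text
t: 1.1
tcp_pos: [0.3806, -0.1476, 0.2144]
orientation: [0.284, -0.648, 0.648, -0.284]
contact_force: [1.1, -1.2, -0.7]
opening: 0.572
```

```bash
python3 - <<'E'
from h import *
print(delta(tub([-40,0,110-18.7+100]),tool(TQ)),sense()["joints"])
E
```

```text
(array([-285.9,   26.6,  -64.5]), array([ 28.08, -26.95,   6.88]), 'deg', np.float64(39.5)) [-6.68081034e-01 -3.02143566e-01  2.03280410e+00  4.08102917e-05
  1.41079317e+00  7.71608508e-02]
```

Emit:
{"method": "jog_arm", "body": {
  "increments": [
    {"dp": [-0.05,0,-0.008],"rot": [0,-6,0],"hand": 110},
    {"dp": [-0.05,0,-0.002],"rot": [0,-6,0],"hand": 110},
    {"dp": [-0.05,0,0.003],"rot": [0,-6,0],"hand": 110},
    {"dp": [-0.05,0,0.008],"rot": [6,-4,0],"hand": 110},
    {"dp": [-0.04,0,0.008],"rot": [7,0,0],"hand": 110},
    {"dp": [0,0,0],"rot": [7,0,0],"hand": 110},
    {"dp": [0,0,0],"rot": [7,0,0],"hand": 110},
    {"dp": [0,0,0],"rot": [0,0,0],"hand": 110},
    {"dp": [0,0,0],"rot": [0,0,0],"hand": 110}
  ]
}}

```text
t: 2.22
tcp_pos: [0.5155, 0.0516, 0.2159]
orientation: [0.298, -0.43, 0.703, -0.483]
contact_force: [-0.0, -0.4, 1.5]
opening: 0.57
```

```bash
python3 - <<'E'
from h import *
print(delta(tub([-40,0,110-18.7+60]),tool(TQ)),sense()["joints"])
E
```

```text
(array([-57.4,  60.8, -19.4]), array([ 1.7 , -4.98,  2.85]), 'deg', np.float64(6.0)) [-0.04062201 -0.31852802  2.1122945  -0.18794904  0.90821059  0.406183  ]
```

Emit:
{"method": "jog_arm", "body": {
  "increments": [
    {"dp": [-0.019,0.015,-0.0065],"rot": [0,0,0],"hand": 110},
    {"dp": [-0.019,0.015,-0.0065],"rot": [0,0,0],"hand": 110},
    {"dp": [-0.019,0.015,-0.0065],"rot": [1.7,-5,2.8],"hand": 110},
    {"dp": [0,0,0],"rot": [0,0,0],"hand": 110},
    {"dp": [0,0,0],"rot": [0,0,0],"hand": 110}
  ]
}}

```text
t: 2.85
tcp_pos: [0.5391, 0.103, 0.1673]
orientation: [0.31, -0.405, 0.684, -0.522]
contact_force: [0.2, -0.3, -0.2]
opening: 0.568
```

```bash
python3 - <<'E'
from h import *
import cv2
print(delta(tub([-40,0,110-18.7]),tool(TQ)),sense()["joints"])
s=grab_frame("side");t=grab_frame("top")
a=cv2.resize(s[130:240,150:260],(440,440),interpolation=2);b=cv2.resize(t[120:220,185:285],(400,400),interpolation=2)
c=np.zeros((440,800,3),np.uint8);c[:400,400:]=b;c[:,:400]=a[:,:400];cv2.imwrite("pics/p1.png",c)
E
```

```text
(array([-0.1, 76. , -1.3]), array([-0.07, -0.09,  0.1 ]), 'deg', np.float64(0.2)) [ 0.06142922 -0.18543309  2.11572892 -0.23128698  0.74656443  0.46121864]
```

View pics/p1.png

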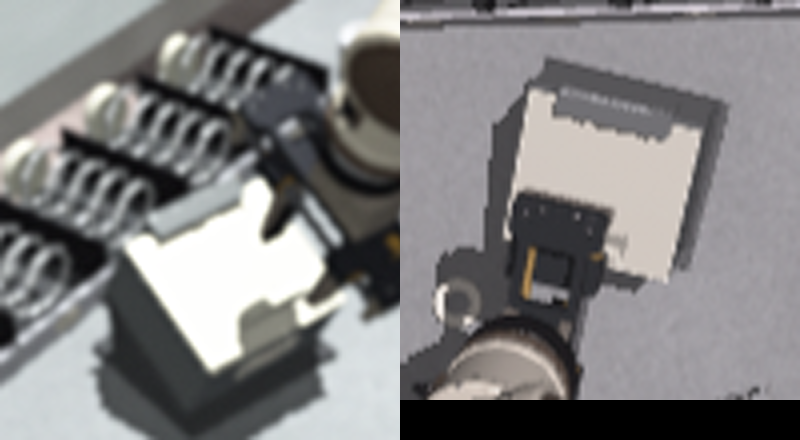

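```bash
python3 - <<'E'
from h import *
s=sense();q=R.from_quat(s["orientation"])
for d in(0,.088):
  P=s["tcp_pos"]-d*q.as_matrix()[:,1]
  for e in(-.033,.033):
    W=P+e*q.as_matrix()[:,2]; a=proj("side",W)[0];b=proj("top",W)[0]
    print(d,e,(a-[150,130])*4,(b-[185,120])*4+[400,0])
E
```

```text
0 -0.033 [315.12334453 295.75557359] [563.24140877 305.69673565]
0 0.033 [266.70989395 228.89596546] [578.65685612 225.95033753]
0.088 -0.033 [351.02153726 243.10391659] [539.08074087 353.52540885]
0.088 0.033 [299.18280554 172.65927786] [555.12381835 268.45687333]
```

Emit:
{"method": "jog_arm", "body": {
  "increments": [
    {"dp": [0,0.02,-0.001],"rot": [0,0,0],"hand": 110},
    {"dp": [0,0.02,0],"rot": [0,0,0],"hand": 110},
    {"dp": [0,0.015,0],"rot": [0,0,0],"hand": 110},
    {"dp": [0,0.01,0],"rot": [0,0,0],"hand": 110},
    {"dp": [0,0.009,0],"rot": [0,0,0],"hand": 110},
    {"dp": [0,0,0],"rot": [0,0,0],"hand": 110},
    {"dp": [0,0,0],"rot": [0,0,0],"hand": 110}
  ]
}}

```text
t: 3.82
tcp_pos: [0.5717, 0.0948, 0.1012]
orientation: [0.31, -0.405, 0.683, -0.523]
contact_force: [-1.6, 0.4, 0.3]
opening: 0.569
```

```bash
python3 - <<'E'
from h import *
import cv2
print(delta(tub([-40,0,110-18.7]),tool(TQ)),sense()["joints"])
s=grab_frame("side")
cv2.imwrite("pics/p2.png",cv2.resize(s[160:240,165:265],(800,640),interpolation=2)[:600])
E
```

```text
(array([0.6, 1.9, 1. ]), array([-0.07,  0.04,  0.04]), 'deg', np.float64(0.1)) [ 0.03668699  0.00217663  2.09021402 -0.26326528  0.58337498  0.48684035]
```

View pics/p2.png

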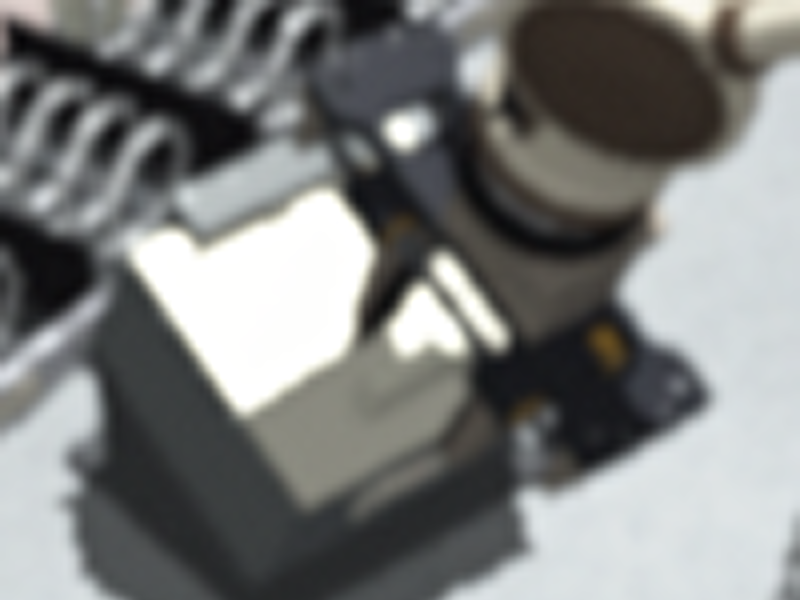

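Emit:
{"method": "jog_arm", "body": {
  "increments": [
    {"dp": [0,0,0],"rot": [0,0,0],"hand": 255},
    {"dp": [0,0,0],"rot": [0,0,0],"hand": 255},
    {"dp": [0,0,0],"rot": [0,0,0],"hand": 255},
    {"dp": [0,0,0],"rot": [0,0,0],"hand": 255},
    {"dp": [0,0,0],"rot": [0,0,0],"hand": 255}
  ],
  "force": 30
}}

```text
t: 4.5
tcp_pos: [0.573, 0.0945, 0.1021]
orientation: [0.309, -0.404, 0.684, -0.523]
contact_force: [4.0, -2.5, 0.9]
opening: 0.131
```

```bash
python3 - <<'E'
from h import *
s=sense();q=R.from_quat(s["orientation"])
print(delta(tub([-40,0,110-18.7]),tool(TQ)),s["opening"],q.inv().apply(s["contact_force"]),q.inv().apply(s["wrist_torque"]))
E
```

```text
(array([ 0.6,  2. , -0.6]), array([-0.23,  0.01,  0.01]), 'deg', np.float64(0.2)) 0.13089363140385088 [1.35450973 1.3593869  4.38758066] [ 0.7530904   0.27065123 -0.29177265]
```

Emit:
{"method": "jog_arm", "body": {
  "increments": [
    {"dp": [0,-0.0037,0.0005],"rot": [-2,0,0],"hand": 255},
    {"dp": [0,-0.0037,0.0005],"rot": [-2,0,0],"hand": 255},
    {"dp": [0,-0.0037,0.0005],"rot": [-2,0,0],"hand": 255},
    {"dp": [0,0,0],"rot": [0,0,0],"hand": 255},
    {"dp": [0,0,0],"rot": [0,0,0],"hand": 255}
  ]
}}

```text
t: 5.12
tcp_pos: [0.5672, 0.0957, 0.1104]
orientation: [0.338, -0.44, 0.661, -0.505]
contact_force: [-0.3, -0.1, -0.4]
opening: 0.132
```

```bash
cat >> h.py <<'E'
def lidpose():
    "lid origin in tub mm, tip deg, assuming grasp fixed at tcp lid(-40.6,0,13.3)"
    s=sense();q=R.from_quat(s["orientation"]);M=q.as_matrix()
    L=R.from_matrix(np.c_[M[:,2],-M[:,0],-M[:,1]])
    o=s["tcp_pos"]-L.apply([-.040,0,.0133])
    return dict(o=(TQ.inv().apply(o-T)*1e3).round(1),back=(TQ.inv().apply(o+L.apply([.064,0,0])-T)*1e3).round(1),tip=(TQ.inv()*L).as_rotvec(degrees=True).round(1),F=q.inv().apply(s["contact_force"]).round(1),tq=q.inv().apply(s["wrist_torque"]).round(2),op=s["opening"],world=o.round(4))
E
python3 - <<'E'
from h import *
import cv2
print(lidpose())
s=grab_frame("side")
cv2.imwrite("pics/p3.png",cv2.resize(s[160:235,165:265],(800,600),interpolation=2))
E
```

```text
{'o': array([-2.2,  0.3, 86. ]), 'back': array([61.4,  0.4, 79.3]), 'tip': array([-0.1,  6. ,  0.1]), 'F': array([ 0.2,  0.2, -0.4]), 'tq': array([-0.13, -0.03,  0.  ]), 'op': 0.1320191523532168, 'world': array([0.6078, 0.0847, 0.1135])}
```

View pics/p3.png

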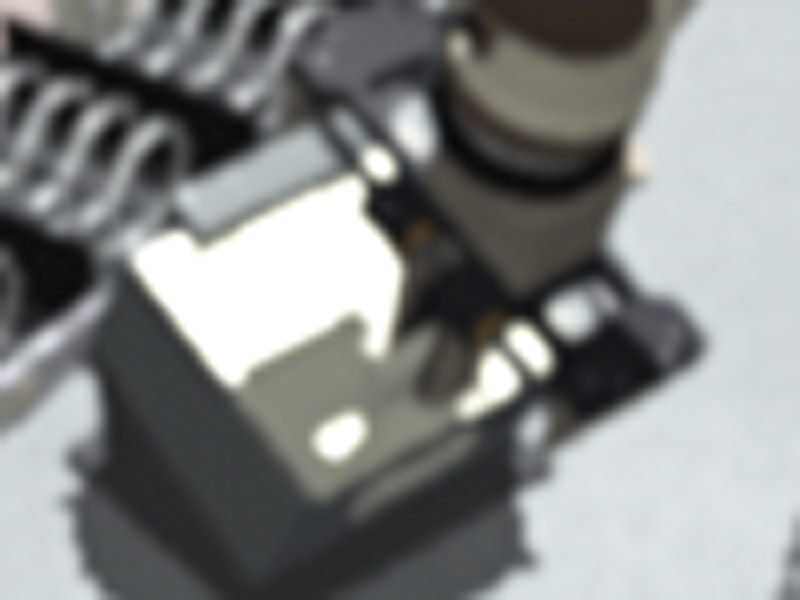

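Emit:
{"method": "jog_arm", "body": {
  "increments": [
    {"dp": [0,-0.0038,0.0005],"rot": [-2,0,0],"hand": 255},
    {"dp": [0,-0.0038,0.0005],"rot": [-2,0,0],"hand": 255},
    {"dp": [0,-0.0038,0.0005],"rot": [-2,0,0],"hand": 255},
    {"dp": [0,0,0],"rot": [0,0,0],"hand": 255},
    {"dp": [0,0,0],"rot": [0,0,0],"hand": 255}
  ]
}}

```text
t: 5.8
tcp_pos: [0.5648, 0.0964, 0.1218]
orientation: [0.363, -0.474, 0.637, -0.487]
contact_force: [0.6, 0.3, -1.1]
opening: 0.132
```

```bash
python3 - <<'E'
from h import *
print(lidpose())
E
```

```text
{'o': array([-1. ,  0.4, 93.3]), 'back': array([61.6,  0.4, 80. ]), 'tip': array([-0.1, 12. ,  0.1]), 'F': array([-0.5,  1.2,  0.1]), 'tq': array([-0.16, -0.07,  0.  ]), 'op': 0.13207785271087616, 'world': array([0.6055, 0.0854, 0.1205])}
```

Forces stay low, so I'm now drawing the lid out along the tub's −x axis.

Emit:
{"method": "jog_arm", "body": {
  "increments": [
    {"dp": [0,0.0006,-0.004],"rot": [0,0,0],"hand": 255},
    {"dp": [0,0.0006,-0.004],"rot": [0,0,0],"hand": 255},
    {"dp": [0,0.0006,-0.004],"rot": [0,0,0],"hand": 255},
    {"dp": [0,0.0006,-0.004],"rot": [0,0,0],"hand": 255},
    {"dp": [0,0.0006,-0.004],"rot": [0,0,0],"hand": 255},
    {"dp": [0,0,0],"rot": [0,0,0],"hand": 255},
    {"dp": [0,0,0],"rot": [0,0,0],"hand": 255}
  ]
}}

```text
t: 6.68
tcp_pos: [0.548, 0.1011, 0.114]
orientation: [0.363, -0.474, 0.637, -0.487]
contact_force: [0.5, 1.1, -1.1]
opening: 0.127
```

```bash
python3 - <<'E'
from h import *
import cv2
print(lidpose())
s=grab_frame("side")
cv2.imwrite("pics/p4.png",cv2.resize(s[160:235,165:265],(800,600),interpolation=2))
E
```

```text
{'o': array([-20. ,   0.5,  94.9]), 'back': array([42.6,  0.5, 81.7]), 'tip': array([-0.1, 11.9,  0. ]), 'F': array([-1.2,  1.1, -0.2]), 'tq': array([-0.17,  0.06, -0.03]), 'op': 0.12720784980715155, 'world': array([0.5886, 0.0901, 0.1128])}
```

View pics/p4.png

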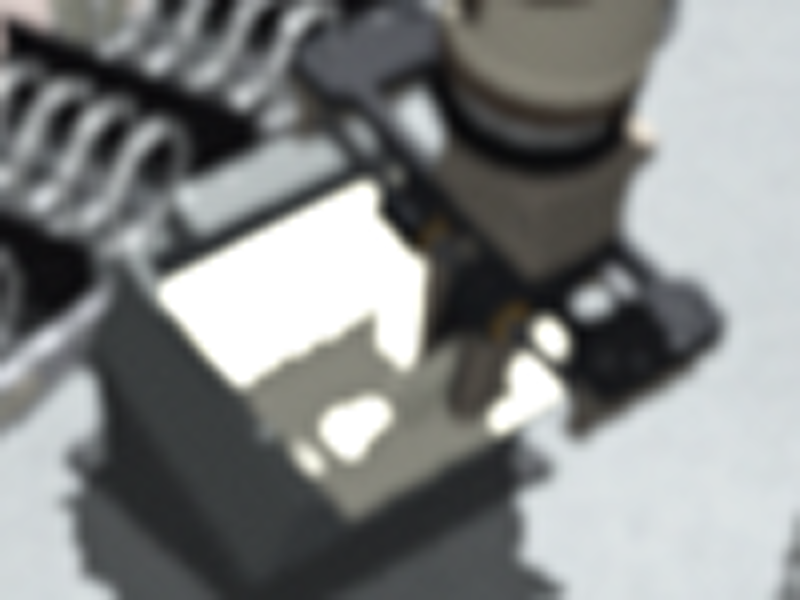

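Emit:
{"method": "jog_arm", "body": {
  "increments": [
    {"dp": [0,-0.01,-0.003],"rot": [0,0,0],"hand": 255},
    {"dp": [0,-0.02,-0.006],"rot": [0,0,0],"hand": 255},
    {"dp": [0,-0.03,-0.012],"rot": [0,0,0],"hand": 255},
    {"dp": [0,-0.03,-0.012],"rot": [-4,0,0],"hand": 255},
    {"dp": [0,-0.03,-0.012],"rot": [-4,0,0],"hand": 255},
    {"dp": [0,0,0],"rot": [-4.5,0,0],"hand": 255},
    {"dp": [0,0,0],"rot": [-4,0,0],"hand": 255},
    {"dp": [0,0,0],"rot": [0,0,0],"hand": 255}
  ]
}}

```text
t: 7.72
tcp_pos: [0.4755, 0.1207, 0.2178]
orientation: [0.429, -0.56, 0.563, -0.43]
contact_force: [0.2, -0.8, -1.8]
opening: 0.128
```

```bash
cat > m.py <<'E'
from h import *
import sys
M0=np.array([.4493,-.3361,.003])
MQ=R.from_euler('z',-.03)
# lid standing on rim: lid origin 8mm above mat; tcp at lid(-40,0,13.3)
def lidtarget(h): return M0+[0,0,.008+h]+MQ.apply([-.040,0,.0133]),tool(MQ)
E
python3 - <<'E'
from m import *
import cv2
print(lidpose(),delta(*lidtarget(.1)),sense()["joints"])
s=grab_frame("side")
cv2.imwrite("pics/p5.png",cv2.resize(s[120:270,150:350],(800,600),interpolation=2))
E
```

```text
{'o': array([-43.7,   0.4, 212.6]), 'back': array([ 12.6,   0.4, 182.2]), 'tip': array([-0.1, 28.4, -0. ]), 'F': array([0.7, 1.8, 0.4]), 'tq': array([0.05, 0.02, 0.  ]), 'op': 0.1280943998106937, 'world': array([0.5141, 0.1102, 0.2047])} (array([456.9,  94.3,  55.2]), array([ -0.25, -13.48,   0.09]), 'deg', np.float64(13.5)) [ 0.00324677 -0.06939424  1.82613192 -0.00224147  1.38080462  0.26891085]
```

View pics/p5.png

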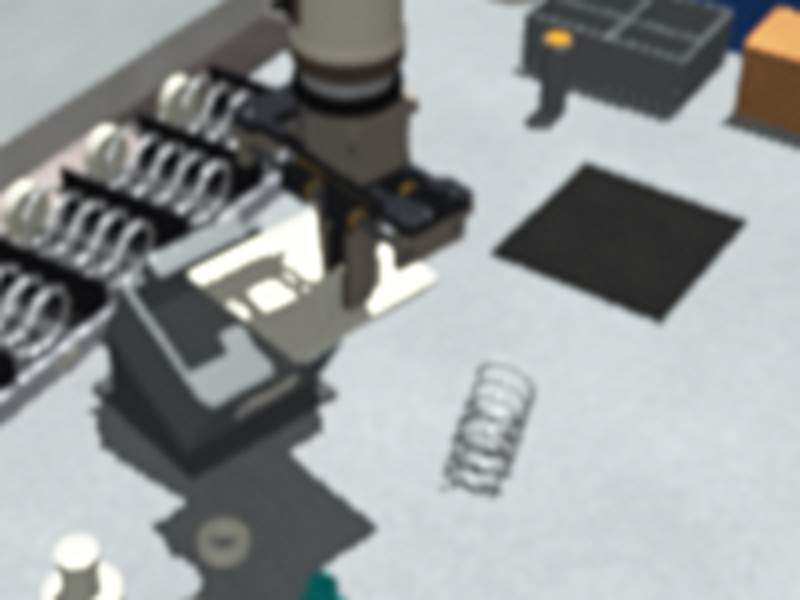

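Emit:
{"method": "jog_arm", "body": {
  "increments": [
    {"dp": [0.03,0,0.004],"rot": [0,0,0],"hand": 255},
    {"dp": [0.045,0,0.006],"rot": [0,0,0],"hand": 255},
    {"dp": [0.05,0,0.006],"rot": [0,0,0],"hand": 255},
    {"dp": [0.05,0,0.006],"rot": [0,0,0],"hand": 255},
    {"dp": [0.05,0,0.006],"rot": [0,0,0],"hand": 255},
    {"dp": [0.05,0,0.006],"rot": [0,0,0],"hand": 255},
    {"dp": [0.05,0,0.006],"rot": [0,0,0],"hand": 255},
    {"dp": [0.05,0,0.006],"rot": [0,0,0],"hand": 255},
    {"dp": [0.05,0,0.006],"rot": [0,0,0],"hand": 255},
    {"dp": [0.03,0,0.003],"rot": [0,0,0],"hand": 255}
  ]
}}

```text
t: 9.02
tcp_pos: [0.408, -0.3342, 0.2181]
orientation: [0.429, -0.56, 0.564, -0.429]
contact_force: [-0.4, 0.9, -1.1]
opening: 0.127
```

Emit:
{"method": "jog_arm", "body": {
  "increments": [
    {"dp": [0,0.02,0],"rot": [0,-4.5,0],"hand": 255},
    {"dp": [0,0.03,0],"rot": [0,-4.5,0],"hand": 255},
    {"dp": [0,0.02,0],"rot": [0,-4.5,0],"hand": 255},
    {"dp": [0,0,0],"rot": [0,0,0],"hand": 255},
    {"dp": [0,0,0],"rot": [0,0,0],"hand": 255}
  ]
}}

```text
t: 9.65
tcp_pos: [0.4094, -0.3329, 0.1492]
orientation: [0.492, -0.505, 0.509, -0.493]
contact_force: [-0.4, -0.4, -1.0]
opening: 0.132
```

```bash
python3 - <<'E'
from m import *
import cv2
print(lidpose()["world"],delta(*lidtarget(.0)),sense()["joints"])
print(onz("side",(305.4,179.9),.003))
s=grab_frame("side");t=grab_frame("top")
cv2.imwrite("pics/p6s.png",cv2.resize(s[120:240,240:400],(800,600),interpolation=2))
cv2.imwrite("pics/p6t.png",cv2.resize(t[160:280,300:460],(800,600),interpolation=2))
E
```

```text
[ 0.4495 -0.3341  0.1361] (array([  1.5, 124.9,  -0.6]), array([-0.23,  0.01,  0.21]), 'deg', np.float64(0.3)) [-9.12394555e-01  9.17674383e-02  1.80368055e+00  8.79492762e-04
  1.24071928e+00 -8.82808807e-01]
[ 0.44187658 -0.32344975  0.003     ]
```

View pics/p6s.png

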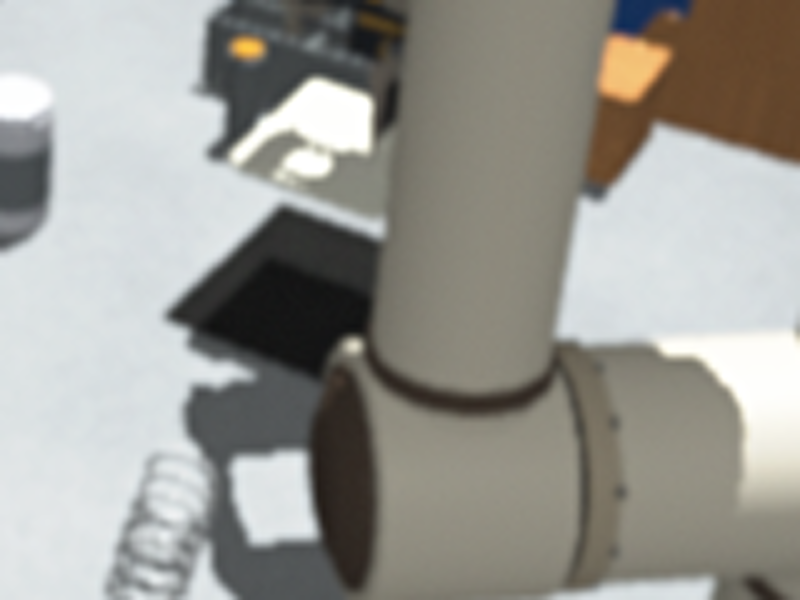

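View pics/p6t.png

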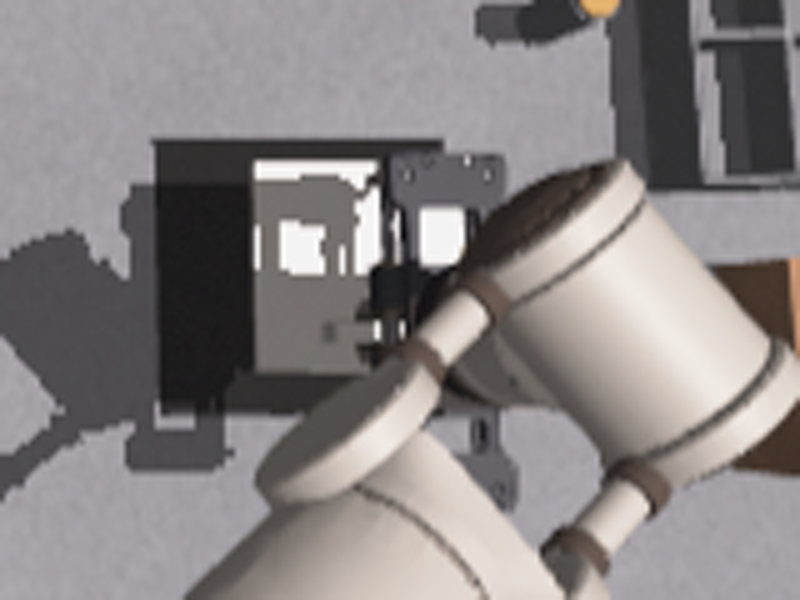

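```bash
python3 - <<'E'
from m import *
import cv2
W=M0+MQ.apply(np.array([[95,100,0],[95,-100,0],[-95,-100,0],[-95,100,0]])/1e3)
print((proj("side",W)-[150,120])*4, (proj("top",W)-[315,175])*7)
# independent: fit mat pose from both
s=np.array([[588,163],[745,222],[660,322],[495,255]])
E
```

```text
[[487.97088891 246.9721701 ]
 [585.03777728 155.27594003]
 [748.88478964 215.28295486]
 [660.91472121 317.31356553]] [[107.50176975  86.58464975]
 [512.6626623   87.3765984 ]
 [525.87832115 475.15693349]
 [114.56943112 474.18860732]]
```

Emit:
{"method": "jog_arm", "body": {
  "increments": [
    {"dp": [0,0.02,0],"rot": [0,0,0],"hand": 255},
    {"dp": [0,0.03,0],"rot": [0,0,0],"hand": 255},
    {"dp": [0,0.03,0],"rot": [0,0,0],"hand": 255},
    {"dp": [0,0.02,0],"rot": [0,0,0],"hand": 255},
    {"dp": [0,0.012,0],"rot": [0,0,0],"hand": 255},
    {"dp": [0,0.004,0],"rot": [0,0,0],"hand": 255},
    {"dp": [0,0.002,0],"rot": [0,0,0],"hand": 255},
    {"dp": [0,0,0],"rot": [0,0,0],"hand": 255},
    {"dp": [0,0,0],"rot": [0,0,0],"hand": 255}
  ]
}}

```text
t: 10.88
tcp_pos: [0.4097, -0.3333, 0.0306]
orientation: [0.493, -0.506, 0.509, -0.493]
contact_force: [1.3, 0.6, -1.8]
opening: 0.125
```

```bash
python3 - <<'E'
from m import *
print(lidpose(),delta(*lidtarget(.0)))
E
```

```text
{'o': array([ -85.9, -445.6,   22.2]), 'back': array([ -31.2, -430.7,   -7.4]), 'tip': array([ 3.2, 28.3, 13.3]), 'F': array([-0.7,  1.8,  1.3]), 'tq': array([ 0.12,  0.03, -0.03]), 'op': 0.12528968925164835, 'world': array([ 0.4497, -0.3345,  0.0174])} (array([ 1.6,  6.3, -0.3]), array([-0.2 ,  0.06,  0.16]), 'deg', np.float64(0.3))
```

Emit:
{"method": "jog_arm", "body": {
  "increments": [
    {"dp": [0,0.002,0],"rot": [0,0,0],"hand": 255},
    {"dp": [0,0.0015,0],"rot": [0,0,0],"hand": 255},
    {"dp": [0,0,0],"rot": [0,0,0],"hand": 255}
  ]
}}

```text
t: 11.25
tcp_pos: [0.4092, -0.3327, 0.0263]
orientation: [0.492, -0.506, 0.508, -0.493]
contact_force: [0.2, -0.2, -1.0]
opening: 0.132
```

Emit:
{"method": "jog_arm", "body": {
  "increments": [
    {"dp": [0,0.001,0],"rot": [0,0,0],"hand": 255},
    {"dp": [0,0.001,0],"rot": [0,0,0],"hand": 255},
    {"dp": [0,0,0],"rot": [0,0,0],"hand": 255}
  ]
}}

```text
t: 11.62
tcp_pos: [0.4093, -0.3328, 0.0244]
orientation: [0.492, -0.506, 0.508, -0.493]
contact_force: [-0.5, -0.4, -1.2]
opening: 0.124
```

Emit:
{"method": "jog_arm", "body": {
  "increments": [
    {"dp": [0,0.001,0],"rot": [0,0,0],"hand": 255},
    {"dp": [0,0,0],"rot": [0,0,0],"hand": 255}
  ]
}}

```text
t: 11.88
tcp_pos: [0.4093, -0.3328, 0.0234]
orientation: [0.492, -0.506, 0.508, -0.493]
contact_force: [1.0, -0.3, -1.0]
opening: 0.13
```

Emit:
{"method": "jog_arm", "body": {
  "increments": [
    {"dp": [0,0.001,0],"rot": [0,0,0],"hand": 255},
    {"dp": [0,0,0],"rot": [0,0,0],"hand": 255}
  ]
}}

```text
t: 12.12
tcp_pos: [0.4093, -0.3329, 0.0224]
orientation: [0.492, -0.506, 0.508, -0.493]
contact_force: [0.4, -1.1, -1.1]
opening: 0.128
```

Emit:
{"method": "jog_arm", "body": {
  "increments": [
    {"dp": [0,0.001,0],"rot": [0,0,0],"hand": 255},
    {"dp": [0,0,0],"rot": [0,0,0],"hand": 255}
  ]
}}

```text
t: 12.38
tcp_pos: [0.4093, -0.3328, 0.0214]
orientation: [0.493, -0.506, 0.508, -0.493]
contact_force: [-0.2, -0.4, -1.8]
opening: 0.122
```

Emit:
{"method": "jog_arm", "body": {
  "increments": [
    {"dp": [0,0.001,0],"rot": [0,0,0],"hand": 255},
    {"dp": [0,0,0],"rot": [0,0,0],"hand": 255}
  ]
}}

```text
t: 12.62
tcp_pos: [0.4093, -0.3328, 0.0204]
orientation: [0.492, -0.506, 0.508, -0.493]
contact_force: [0.1, -0.4, -0.7]
opening: 0.128
```

Emit:
{"method": "jog_arm", "body": {
  "increments": [
    {"dp": [0,0.001,0],"rot": [0,0,0],"hand": 255},
    {"dp": [0,0,0],"rot": [0,0,0],"hand": 255}
  ]
}}

```text
t: 12.88
tcp_pos: [0.4094, -0.3329, 0.0194]
orientation: [0.492, -0.506, 0.508, -0.493]
contact_force: [0.9, 0.2, -0.9]
opening: 0.129
```

```bash
python3 - <<'E'
from m import *
import cv2
print(lidpose())
s=grab_frame("side");t=grab_frame("top")
cv2.imwrite("pics/p7s.png",cv2.resize(s[120:240,240:400],(800,600),interpolation=2))
E
```

```text
{'o': array([ -91.6, -445.3,   12.6]), 'back': array([ -36.9, -430.4,  -17.1]), 'tip': array([ 3.3, 28.3, 13.3]), 'F': array([-0.2,  0.9,  0.9]), 'tq': array([-0.03, -0.02, -0.03]), 'op': 0.12916310944967083, 'world': array([ 0.4494, -0.3341,  0.0062])}
```

View pics/p7s.png

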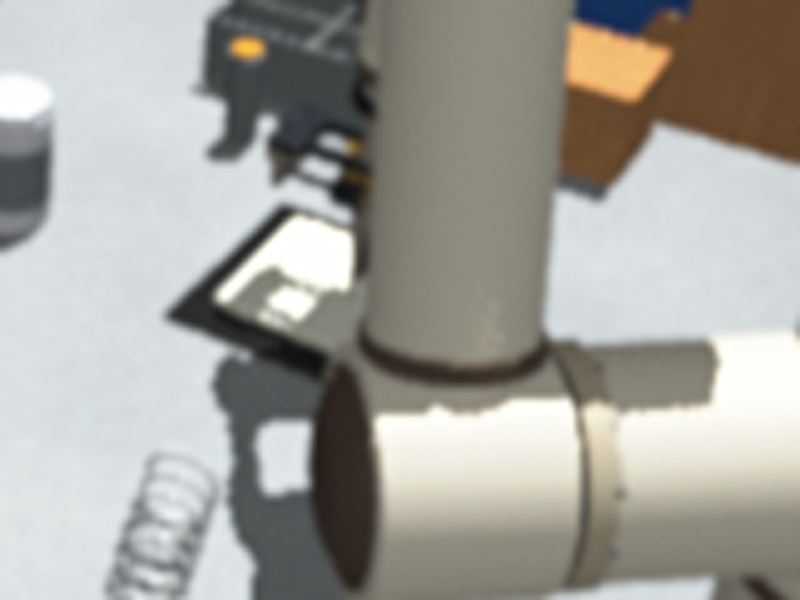

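Emit:
{"method": "jog_arm", "body": {
  "increments": [
    {"dp": [0,0.001,0],"rot": [0,0,0],"hand": 255},
    {"dp": [0,0,0],"rot": [0,0,0],"hand": 255}
  ]
}}

```text
t: 13.22
tcp_pos: [0.4095, -0.3332, 0.019]
orientation: [0.493, -0.506, 0.508, -0.493]
contact_force: [-0.3, 0.7, 3.7]
opening: 0.13
```

Emit:
{"method": "jog_arm", "body": {
  "increments": [
    {"dp": [0,0.001,0],"rot": [0,0,0],"hand": 255},
    {"dp": [0,0,0],"rot": [0,0,0],"hand": 255}
  ]
}}

```text
t: 13.48
tcp_pos: [0.4096, -0.3332, 0.0189]
orientation: [0.493, -0.506, 0.508, -0.493]
contact_force: [-3.1, 3.2, 12.1]
opening: 0.127
```

Emit:
{"method": "jog_arm", "body": {
  "increments": [
    {"dp": [0,-0.0015,0],"rot": [0,0,0],"hand": 255},
    {"dp": [0,0,0],"rot": [0,0,0],"hand": 200},
    {"dp": [0,0,0],"rot": [0,0,0],"hand": 150},
    {"dp": [0,0,0],"rot": [0,0,0],"hand": 130},
    {"dp": [0,0,0],"rot": [0,0,0],"hand": 130}
  ]
}}

```text
t: 14.1
tcp_pos: [0.4093, -0.3329, 0.0189]
orientation: [0.492, -0.506, 0.508, -0.493]
contact_force: [0.1, 0.4, 0.3]
opening: 0.487
```

Emit:
{"method": "jog_arm", "body": {
  "increments": [
    {"dp": [0,-0.01,0],"rot": [0,0,0],"hand": 130},
    {"dp": [0,-0.03,0],"rot": [0,0,0],"hand": 130},
    {"dp": [0,-0.05,0],"rot": [0,0,0],"hand": 130},
    {"dp": [0,-0.05,0],"rot": [0,0,0],"hand": 130},
    {"dp": [0,-0.03,0],"rot": [0,0,0],"hand": 130},
    {"dp": [0,0,0],"rot": [0,0,0],"hand": 130}
  ]
}}

```text
t: 14.85
tcp_pos: [0.4102, -0.3342, 0.1926]
orientation: [0.493, -0.504, 0.511, -0.493]
contact_force: [-0.0, 0.1, 0.3]
opening: 0.486
```

```bash
python3 - <<'E'
from m import *
import cv2
# coupling target: tool vertical; jaw direction?
c=np.array([.4865,.3105,0])
s=sense();print(s["joints"])
for yaw in (-.265,-.265-np.pi/2,-.265+np.pi/2): print(yaw,delta(c+[0,0,.2],tool(R.from_euler('z',yaw))))
s=grab_frame("side");t=grab_frame("top")
cv2.imwrite("pics/p8s.png",cv2.resize(s[120:240,240:400],(800,600),interpolation=2))
cv2.imwrite("pics/p8t.png",cv2.resize(t[160:280,300:460],(800,600),interpolation=2))
E
```

```text
[-9.12862011e-01  4.86268933e-02  1.75987386e+00  1.04098184e-03
  1.32288669e+00 -8.84174900e-01]
-0.265 (array([-646.6,  -11.7,   57.7]), array([-0.46, 13.53,  0.36]), 'deg', np.float64(13.5))
-1.8357963267948967 (array([-646.6,  -11.7,   57.7]), array([-6.7000e-01,  1.0352e+02, -8.0000e-02]), 'deg', np.float64(103.5))
1.3057963267948964 (array([-646.6,  -11.7,   57.7]), array([-7.000e-02, -7.647e+01,  6.300e-01]), 'deg', np.float64(76.5))
```

View pics/p8t.png

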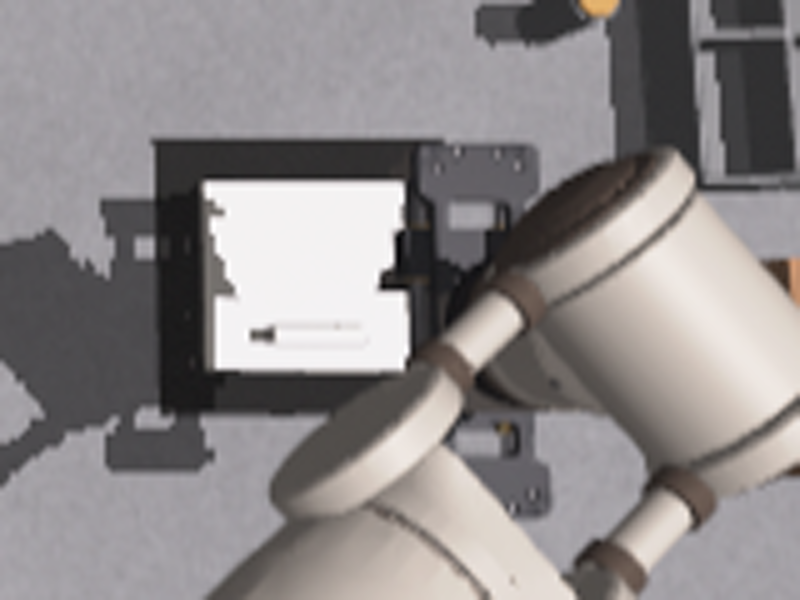

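Emit:
{"method": "jog_arm", "body": {
  "increments": [
    {"dp": [-0.03,0,0.002],"rot": [0,0,0],"hand": 110},
    {"dp": [-0.05,0,0.003],"rot": [0,0,0],"hand": 110},
    {"dp": [-0.05,0,0.003],"rot": [0,0,0],"hand": 110},
    {"dp": [-0.05,0,0.003],"rot": [0,0,0],"hand": 110},
    {"dp": [-0.05,0,0.004],"rot": [0,0,0],"hand": 110},
    {"dp": [-0.05,0,0.005],"rot": [0,0,0],"hand": 110},
    {"dp": [-0.05,0,0.005],"rot": [0,0,0],"hand": 110},
    {"dp": [-0.05,0,0.005],"rot": [0,0,0],"hand": 110},
    {"dp": [-0.05,0,0.005],"rot": [0,0,0],"hand": 110},
    {"dp": [-0.05,0,0.005],"rot": [0,0,0],"hand": 110}
  ]
}}

```text
t: 16.2
tcp_pos: [0.4615, 0.1477, 0.1861]
orientation: [0.493, -0.507, 0.508, -0.492]
contact_force: [0.6, -0.6, -1.0]
opening: 0.572
```

Emit:
{"method": "jog_arm", "body": {
  "increments": [
    {"dp": [-0.05,0,0.005],"rot": [0,0,0],"hand": 110},
    {"dp": [-0.05,0,0.005],"rot": [0,0,0],"hand": 110},
    {"dp": [-0.05,0,0.005],"rot": [0,-9,0],"hand": 110},
    {"dp": [0,0,0],"rot": [0,-10,0],"hand": 110},
    {"dp": [0,0,0],"rot": [0,-10,0],"hand": 110},
    {"dp": [0,0,0],"rot": [0,-10,0],"hand": 110},
    {"dp": [0,0,0],"rot": [0,-10,0],"hand": 110},
    {"dp": [0,0,0],"rot": [0,-10,0],"hand": 110},
    {"dp": [0,0,0],"rot": [0,0,0],"hand": 110},
    {"dp": [0,0,0],"rot": [0,0,0],"hand": 110}
  ]
}}

```text
t: 17.45
tcp_pos: [0.4815, 0.2954, 0.1868]
orientation: [0.679, -0.199, 0.2, -0.677]
contact_force: [0.1, 0.1, -0.1]
opening: 0.567
```

```bash
python3 - <<'E'
from m import *
import cv2
c=np.array([.487,.310,0]);print(sense()["joints"])
print(delta(c+[0,0,.0183],tool(R.from_euler('z',1.306))))
s=grab_frame("side");t=grab_frame("top")
cv2.imwrite("pics/p9s.png",cv2.resize(s[180:330,120:320],(800,600),interpolation=2))
cv2.imwrite("pics/p9t.png",cv2.resize(t[120:270,120:320],(800,600),interpolation=2))
E
```

```text
[ 0.33792241  0.15494989  1.65678596 -0.00284055  1.32989945 -0.65932976]
(array([ -3.7, 168.5,  15.6]), array([  0.12, -17.65,   0.11]), 'deg', np.float64(17.7))
```

View pics/p9s.png

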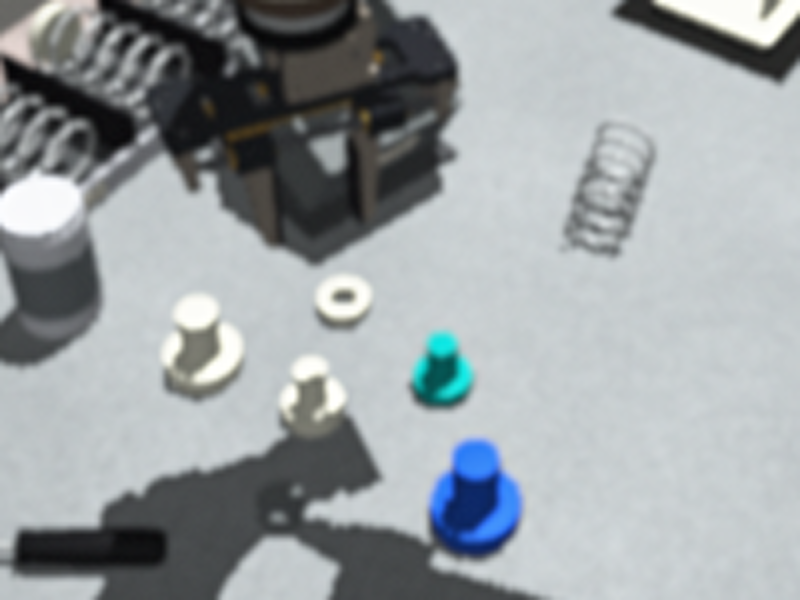

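View pics/p9t.png

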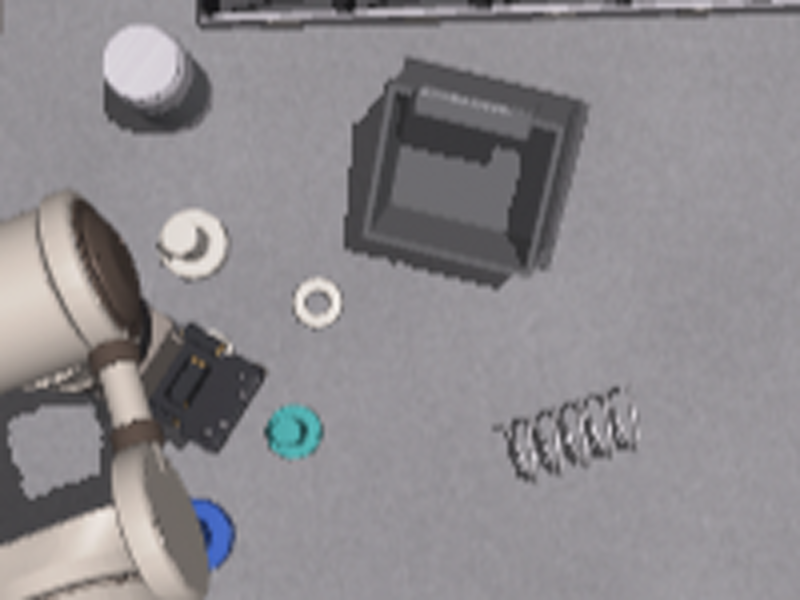

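Emit:
{"method": "jog_arm", "body": {
  "increments": [
    {"dp": [-0.0037,0,0.0156],"rot": [0,-9,0],"hand": 110},
    {"dp": [0,0.03,0],"rot": [0,-8.6,0],"hand": 110},
    {"dp": [0,0.04,0],"rot": [0,0,0],"hand": 110},
    {"dp": [0,0.03,0],"rot": [0,0,0],"hand": 110},
    {"dp": [0,0.01,0],"rot": [0,0,0],"hand": 110},
    {"dp": [0,0,0],"rot": [0,0,0],"hand": 110},
    {"dp": [0,0,0],"rot": [0,0,0],"hand": 110}
  ]
}}

```text
t: 18.42
tcp_pos: [0.489, 0.3109, 0.0797]
orientation: [0.701, -0.091, 0.095, -0.701]
contact_force: [-0.7, -0.3, -0.4]
opening: 0.57
```

```bash
python3 - <<'E'
from m import *
import cv2
c=np.array([.487,.310,0])
print(delta(c+[0,0,.0183],tool(R.from_euler('z',1.306))))
s=grab_frame("side");t=grab_frame("top")
cv2.imwrite("pics/p10s.png",cv2.resize(s[230:305,150:250],(800,600),interpolation=2))
E
```

```text
(array([-2. , 61.3, -1.5]), array([-0.03,  0.1 ,  0.32]), 'deg', np.float64(0.3))
```

View pics/p10s.png

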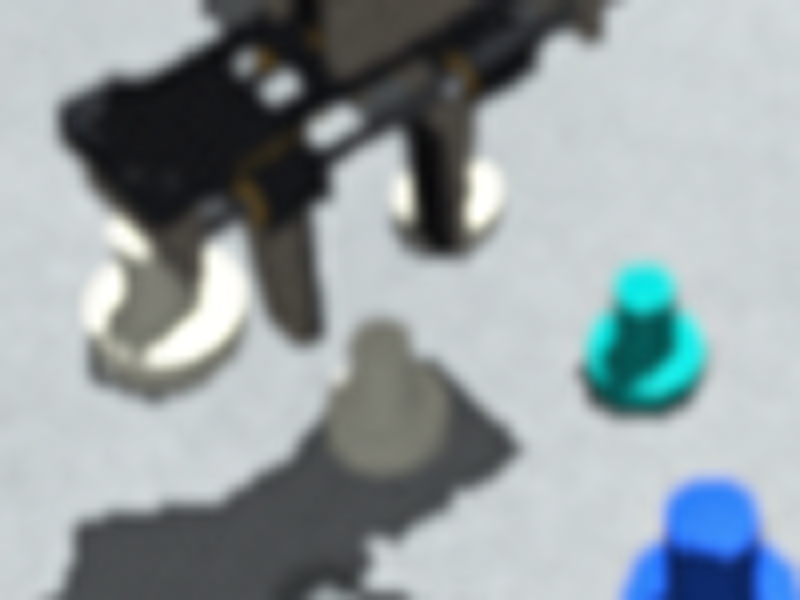

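```bash
python3 - <<'E'
from h import *
s=sense();q=R.from_quat(s["orientation"]).as_matrix()
for e in(-.026,0,.026):
    W=s["tcp_pos"]+e*q[:,2];print((proj("side",W)-[150,230])*8)
print((proj("side",[.487,.310,.048])-[150,230])*8,(proj("side",[s["tcp_pos"][0],s["tcp_pos"][1],.048])-[150,230])*8)
E
```

```text
[[424.60429996 234.86666449]]
[[366.42510019 271.59801079]]
[[306.78571279 309.25124425]]
[[377.86845699 330.19174637]] [[372.32868137 329.67884091]]
```

Emit:
{"method": "jog_arm", "body": {
  "increments": [
    {"dp": [-0.002,0.02,-0.0015],"rot": [0,0,0],"hand": 110},
    {"dp": [0,0.02,0],"rot": [0,0,0],"hand": 110},
    {"dp": [0,0.013,0],"rot": [0,0,0],"hand": 110},
    {"dp": [0,0.007,0],"rot": [0,0,0],"hand": 110},
    {"dp": [0,0,0],"rot": [0,0,0],"hand": 110},
    {"dp": [0,0,0],"rot": [0,0,0],"hand": 110}
  ]
}}

```text
t: 19.27
tcp_pos: [0.4862, 0.3097, 0.0186]
orientation: [0.701, -0.091, 0.094, -0.701]
contact_force: [0.0, -0.2, -0.9]
opening: 0.565
```

Emit:
{"method": "jog_arm", "body": {
  "increments": [
    {"dp": [0,0,0],"rot": [0,0,0],"hand": 255},
    {"dp": [0,0,0],"rot": [0,0,0],"hand": 255},
    {"dp": [0,0,0],"rot": [0,0,0],"hand": 255},
    {"dp": [0,0,0],"rot": [0,0,0],"hand": 255},
    {"dp": [0,0,0],"rot": [0,0,0],"hand": 255}
  ],
  "force": 20
}}

```text
t: 19.9
tcp_pos: [0.4857, 0.3095, 0.0181]
orientation: [0.702, -0.092, 0.094, -0.701]
contact_force: [-0.4, -0.0, 1.3]
opening: 0.248
```

Emit:
{"method": "jog_arm", "body": {
  "increments": [
    {"dp": [0,-0.005,0],"rot": [0,0,0],"hand": 255},
    {"dp": [0,-0.02,0],"rot": [0,0,0],"hand": 255},
    {"dp": [0,-0.04,0],"rot": [0,0,0],"hand": 255},
    {"dp": [0,-0.05,0],"rot": [0,0,0],"hand": 255},
    {"dp": [0,-0.05,0],"rot": [0,0,0],"hand": 255},
    {"dp": [0,-0.045,0],"rot": [0,0,0],"hand": 255},
    {"dp": [0,0,0],"rot": [0,0,0],"hand": 255}
  ]
}}

```text
t: 20.78
tcp_pos: [0.4876, 0.3109, 0.2344]
orientation: [-0.7, 0.088, -0.097, 0.702]
contact_force: [0.6, 0.1, -1.3]
opening: 0.251
```

```bash
cat >> m.py <<'E'
CQ=TQ*R.from_euler('z',np.pi/2)
def cpl(x,y,z): return tub([x,y,z]),tool(CQ)
E
python3 - <<'E'
from m import *
import cv2
print(sense()["joints"],delta(*cpl(-32,0,150)),tub([-32,0,150]))
s=grab_frame("side");t=grab_frame("top");im={"side":s,"top":t};off={"side":(165,150),"top":(195,120)}
rim=[[65,70,80],[-65,70,80],[-65,-70,80],[65,-70,80]];inn=[[60,65,80],[-60,65,80],[-60,-65,80],[60,-65,80]]
for n in im:
    x,y=off[n];c=cv2.resize(im[n][y:y+75,x:x+90],None,fx=8,fy=8,interpolation=2)
    for dz,col in((0,(0,0,255)),(5,(0,255,0))):
        for r in(rim,inn):
            P=(proj(n,np.array([tub(np.array(p)+[0,0,dz]) for p in r]))-[x,y]+.5)*8-.5
            cv2.polylines(c,[P.round().astype(int)],True,col,1)
    cv2.imwrite(f"pics/ov_{n}.png",c)
cv2.imwrite("pics/p11s.png",cv2.resize(s[160:310,100:300],(800,600),interpolation=2))
E
```

```text
[ 0.36042441  0.14392935  1.57389793 -0.0028584   1.41109691 -0.947302  ] (array([ 117.1,   79.5, -187.8]), array([ -0.32,   0.05, -27.96]), 'deg', np.float64(28.0)) [0.55288892 0.0992707  0.15539577]
```

View pics/ov_side.png

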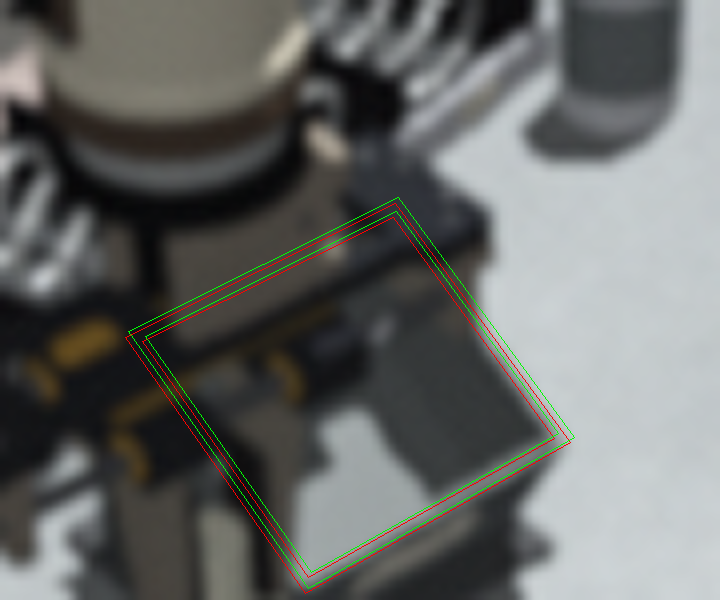

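View pics/ov_top.png

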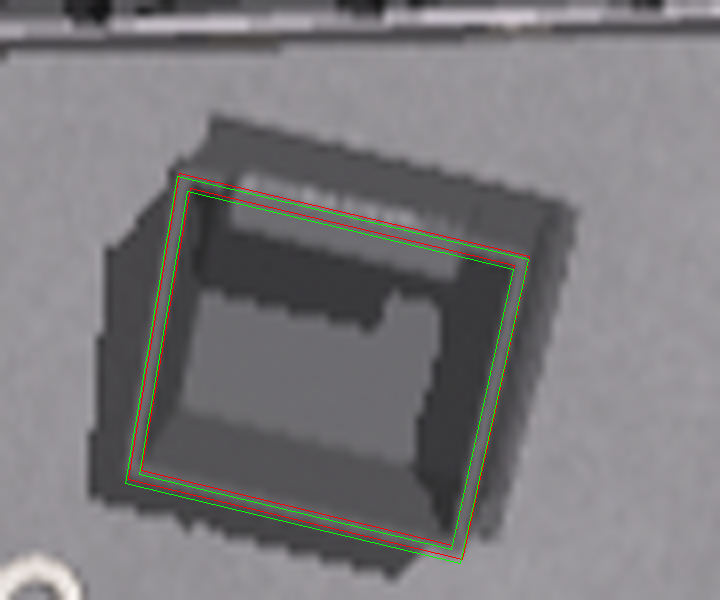

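View pics/p11s.png

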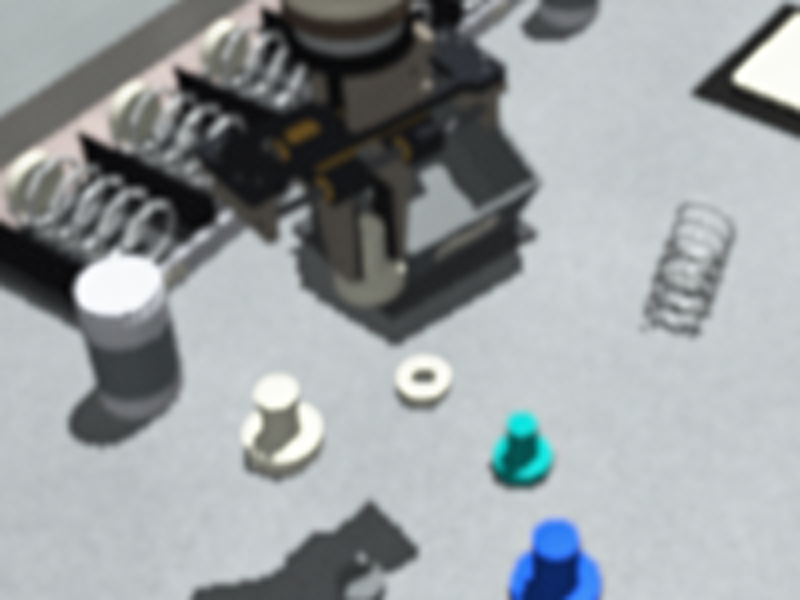

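Emit:
{"method": "jog_arm", "body": {
  "increments": [
    {"dp": [0.015,0,-0.025],"rot": [0,0,0],"hand": 255},
    {"dp": [0.02,0,-0.035],"rot": [0,0,0],"hand": 255},
    {"dp": [0.025,0,-0.035],"rot": [0,0,0],"hand": 255},
    {"dp": [0.025,0,-0.035],"rot": [0,0,0],"hand": 255},
    {"dp": [0.02,0,-0.035],"rot": [0,0,0],"hand": 255},
    {"dp": [0.012,0,-0.022],"rot": [0,0,-5],"hand": 255},
    {"dp": [0,0,0],"rot": [0,0,-8],"hand": 255},
    {"dp": [0,0,0],"rot": [0,0,-8],"hand": 255},
    {"dp": [0,0,0],"rot": [0,0,-7],"hand": 255},
    {"dp": [0,0,0],"rot": [0,0,0],"hand": 255}
  ]
}}

```text
t: 22.12
tcp_pos: [0.546, 0.0994, 0.2246]
orientation: [0.704, 0.079, 0.257, -0.657]
contact_force: [0.0, -0.0, 0.2]
opening: 0.246
```

```bash
python3 - <<'E'
from m import *
print(sense()["joints"],delta(*cpl(-31,0,120)))
E
```

```text
[ 0.04747759 -0.22867991  2.02807924 -0.18748907  0.88647632 -1.17753961] (array([-24.9,  94.3,   1.9]), array([ 0.07,  0.25, -0.87]), 'deg', np.float64(0.9))
```

Emit:
{"method": "jog_arm", "body": {
  "increments": [
    {"dp": [-0.012,0.02,0.001],"rot": [0,0,0],"hand": 255},
    {"dp": [-0.012,0.03,0.001],"rot": [0,0,-0.9],"hand": 255},
    {"dp": [0,0.03,0],"rot": [0,0,0],"hand": 255},
    {"dp": [0,0.013,0],"rot": [0,0,0],"hand": 255},
    {"dp": [0,0,0],"rot": [0,0,0],"hand": 255},
    {"dp": [0,0,0],"rot": [0,0,0],"hand": 255}
  ]
}}

```text
t: 22.88
tcp_pos: [0.5732, 0.0946, 0.1368]
orientation: [0.702, 0.087, 0.266, -0.655]
contact_force: [-0.6, 0.2, -0.3]
opening: 0.25
```

```bash
python3 - <<'E'
from m import *
import cv2
print(sense()["joints"],delta(*cpl(-31,0,30)))
s=grab_frame("side");t=grab_frame("top")
cv2.imwrite("pics/p12s.png",cv2.resize(s[140:240,150:270],(720,600),interpolation=2))
cv2.imwrite("pics/p12t.png",cv2.resize(t[120:220,185:305],(720,600),interpolation=2))
E
```

```text
[ 0.03703974 -0.05808604  2.07047009 -0.2400128   0.65377402 -1.11538089] (array([-9.2, 93.6, -0.8]), array([-0.01,  0.11,  0.5 ]), 'deg', np.float64(0.5))
```

View pics/p12s.png

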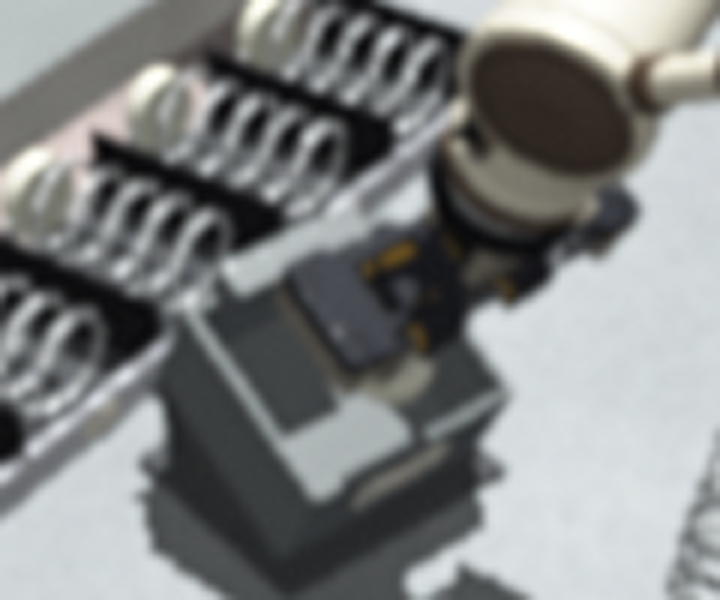

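View pics/p12t.png

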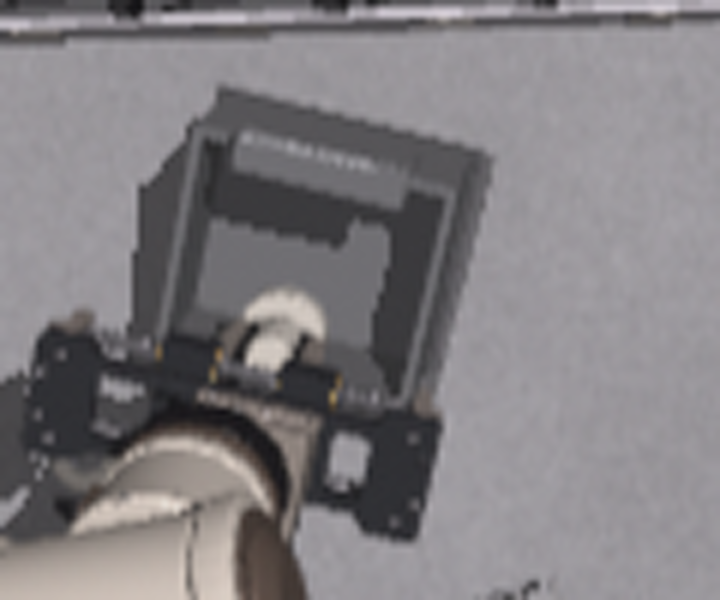

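Emit:
{"method": "jog_arm", "body": {
  "increments": [
    {"dp": [-0.004,0.01,0],"rot": [0,0,0.5],"hand": 255},
    {"dp": [-0.004,0.015,0],"rot": [0,0,0],"hand": 255},
    {"dp": [0,0.02,0],"rot": [0,0,0],"hand": 255},
    {"dp": [0,0.018,0],"rot": [0,0,0],"hand": 255},
    {"dp": [0,0.012,0],"rot": [0,0,0],"hand": 255},
    {"dp": [0,0.005,0],"rot": [0,0,0],"hand": 255},
    {"dp": [0,0,0],"rot": [0,0,0],"hand": 255},
    {"dp": [0,0,0],"rot": [0,0,0],"hand": 255}
  ]
}}

```text
t: 23.98
tcp_pos: [0.603, 0.0865, 0.0621]
orientation: [0.702, 0.084, 0.263, -0.656]
contact_force: [-0.4, -0.4, 0.1]
opening: 0.248
```

```bash
python3 - <<'E'
from m import *
s=sense();q=R.from_quat(s["orientation"])
print(delta(*cpl(-31,0,23)),q.inv().apply(s["contact_force"]).round(2))
E
```

```text
(array([ 0.4, 20.3, -0.8]), array([-0.01,  0.13, -0.02]), 'deg', np.float64(0.1)) [-0.25 -0.21 -0.49]
```

Emit:
{"method": "jog_arm", "body": {
  "increments": [
    {"dp": [0,0.006,0],"rot": [0,0,0],"hand": 255},
    {"dp": [0,0.004,0],"rot": [0,0,0],"hand": 255},
    {"dp": [0,0.002,0],"rot": [0,0,0],"hand": 255},
    {"dp": [0,0,0],"rot": [0,0,0],"hand": 255}
  ]
}}

```text
t: 24.48
tcp_pos: [0.6082, 0.0849, 0.0507]
orientation: [0.703, 0.083, 0.263, -0.656]
contact_force: [-0.3, -0.0, -0.2]
opening: 0.248
```

Emit:
{"method": "jog_arm", "body": {
  "increments": [
    {"dp": [0,0.001,0],"rot": [0,0,0],"hand": 255},
    {"dp": [0,0.0005,0],"rot": [0,0,0],"hand": 255},
    {"dp": [0,0,0],"rot": [0,0,0],"hand": 255}
  ]
}}

```text
t: 24.85
tcp_pos: [0.6089, 0.0847, 0.0496]
orientation: [0.703, 0.083, 0.263, -0.656]
contact_force: [0.3, 0.2, -0.2]
opening: 0.248
```

Emit:
{"method": "jog_arm", "body": {
  "increments": [
    {"dp": [0,0.001,0],"rot": [0,0,0],"hand": 255},
    {"dp": [0,0.0005,0],"rot": [0,0,0],"hand": 255},
    {"dp": [0,0,0],"rot": [0,0,0],"hand": 255}
  ]
}}

```text
t: 25.22
tcp_pos: [0.6096, 0.0846, 0.0485]
orientation: [0.703, 0.083, 0.263, -0.656]
contact_force: [-3.6, 0.5, 4.6]
opening: 0.244
```

Emit:
{"method": "jog_arm", "body": {
  "increments": [
    {"dp": [-0.001,-0.001,0],"rot": [0,0,0],"hand": 255},
    {"dp": [-0.001,0,0],"rot": [0,0,0],"hand": 255},
    {"dp": [-0.001,0,0],"rot": [0,0,0],"hand": 255},
    {"dp": [0,0,0],"rot": [0,0,0],"hand": 255}
  ]
}}

```text
t: 25.72
tcp_pos: [0.6064, 0.0853, 0.0475]
orientation: [0.703, 0.083, 0.263, -0.656]
contact_force: [0.3, 0.9, 0.0]
opening: 0.246
```

Emit:
{"method": "jog_arm", "body": {
  "increments": [
    {"dp": [-0.001,0,0],"rot": [0,0,0],"hand": 255},
    {"dp": [0,0,0],"rot": [0,0,0],"hand": 255}
  ]
}}

```text
t: 25.98
tcp_pos: [0.6057, 0.0856, 0.0472]
orientation: [0.703, 0.083, 0.263, -0.656]
contact_force: [0.1, -0.3, -0.8]
opening: 0.246
```

Emit:
{"method": "jog_arm", "body": {
  "increments": [
    {"dp": [-0.001,0,0],"rot": [0,0,0],"hand": 255},
    {"dp": [0,0,0],"rot": [0,0,0],"hand": 255}
  ]
}}

```text
t: 26.22
tcp_pos: [0.6052, 0.0858, 0.047]
orientation: [0.703, 0.084, 0.263, -0.656]
contact_force: [1.4, -0.0, -0.9]
opening: 0.25
```

Emit:
{"method": "jog_arm", "body": {
  "increments": [
    {"dp": [-0.001,0,0],"rot": [0,0,0],"hand": 255},
    {"dp": [0,0,0],"rot": [0,0,0],"hand": 255}
  ]
}}

```text
t: 26.48
tcp_pos: [0.6049, 0.0859, 0.047]
orientation: [0.702, 0.084, 0.263, -0.656]
contact_force: [3.2, -1.9, 0.6]
opening: 0.248
```

Emit:
{"method": "jog_arm", "body": {
  "increments": [
    {"dp": [0,0.0005,0],"rot": [0,0,0],"hand": 255},
    {"dp": [0,0,0],"rot": [0,0,0],"hand": 255}
  ]
}}

```text
t: 26.72
tcp_pos: [0.6052, 0.0859, 0.0467]
orientation: [0.702, 0.084, 0.263, -0.656]
contact_force: [3.7, -0.7, 2.1]
opening: 0.25
```

```bash
python3 - <<'E'
from m import *
s=sense()
print(delta(*cpl(-36,0,28)),TQ.inv().apply(s["contact_force"]).round(2))
E
```

```text
(array([ 0.8,  0.7, -0.8]), array([-0.02,  0.13,  0.04]), 'deg', np.float64(0.1)) [4.32 0.33 0.01]
```

Emit:
{"method": "jog_arm", "body": {
  "increments": [
    {"dp": [0.0005,0.0005,0],"rot": [0,0,0],"hand": 255},
    {"dp": [0,0,0],"rot": [0,0,0],"hand": 255}
  ]
}}

```text
t: 26.98
tcp_pos: [0.6055, 0.0859, 0.0462]
orientation: [0.702, 0.084, 0.263, -0.656]
contact_force: [0.1, -0.1, 4.6]
opening: 0.25
```

```bash
python3 - <<'E'
from m import *
s=sense()
print(delta(*cpl(-36,0,28)),TQ.inv().apply(s["contact_force"]).round(2))
E
```

```text
(array([ 0.8,  0.2, -0.9]), array([-0.02,  0.13, -0.  ]), 'deg', np.float64(0.1)) [ 2.32 -0.08  4.  ]
```

Now it's seated on the floor and against the front wall, so I'm releasing it gradually and then withdrawing.

Emit:
{"method": "jog_arm", "body": {
  "increments": [
    {"dp": [0,0,0],"rot": [0,0,0],"hand": 185},
    {"dp": [0,0,0],"rot": [0,0,0],"hand": 175},
    {"dp": [0,0,0],"rot": [0,0,0],"hand": 165},
    {"dp": [0,0,0],"rot": [0,0,0],"hand": 155},
    {"dp": [0,0,0],"rot": [0,0,0],"hand": 145},
    {"dp": [0,0,0],"rot": [0,0,0],"hand": 145}
  ]
}}

```text
t: 27.72
tcp_pos: [0.605, 0.0857, 0.0457]
orientation: [0.703, 0.083, 0.263, -0.656]
contact_force: [-0.1, 0.0, -0.3]
opening: 0.431
```

Emit:
{"method": "jog_arm", "body": {
  "increments": [
    {"dp": [0,-0.005,0],"rot": [0,0,0],"hand": 145},
    {"dp": [0,-0.02,0],"rot": [0,0,0],"hand": 145},
    {"dp": [0,-0.03,0],"rot": [0,0,0],"hand": 145},
    {"dp": [0,-0.04,0],"rot": [0,0,0],"hand": 145},
    {"dp": [0,-0.05,0],"rot": [0,0,0],"hand": 145},
    {"dp": [0,-0.05,0],"rot": [0,0,0],"hand": 145},
    {"dp": [0,-0.04,0],"rot": [0,0,0],"hand": 145},
    {"dp": [0,0,0],"rot": [0,0,0],"hand": 145}
  ]
}}

```text
t: 28.72
tcp_pos: [0.4976, 0.1159, 0.2564]
orientation: [0.701, 0.086, 0.265, -0.656]
contact_force: [0.1, -1.0, -0.0]
opening: 0.432
```

```bash
python3 - <<'E'
from m import *
import cv2
s=grab_frame("side");t=grab_frame("top")
cv2.imwrite("pics/p13s.png",cv2.resize(s,(800,600),interpolation=2))
cv2.imwrite("pics/p13t.png",cv2.resize(t,(800,600),interpolation=2))
cv2.imwrite("pics/p13c.png",np.hstack([cv2.resize(t[130:210,195:275],(400,400),interpolation=2),cv2.resize(s[160:240,165:245],(400,400),interpolation=2)]))
E
```

```text
(no output)
```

View pics/p13c.png

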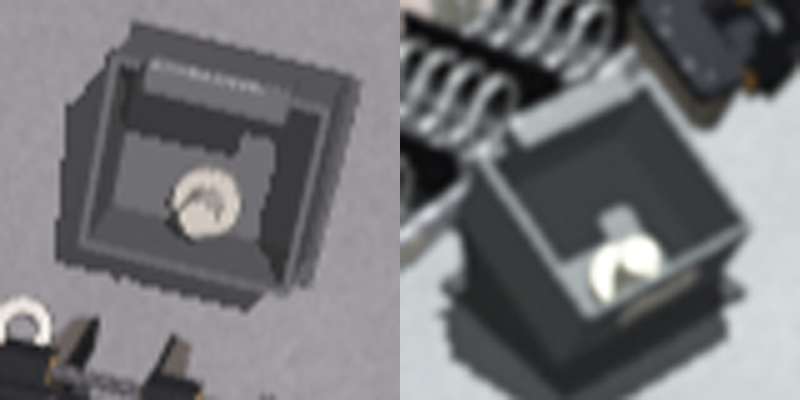

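View pics/p13t.png

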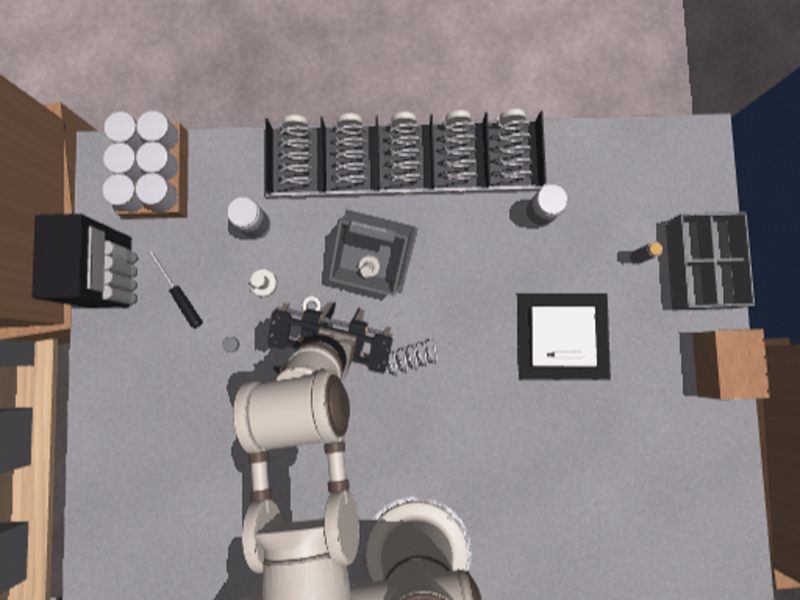

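View pics/p13s.png

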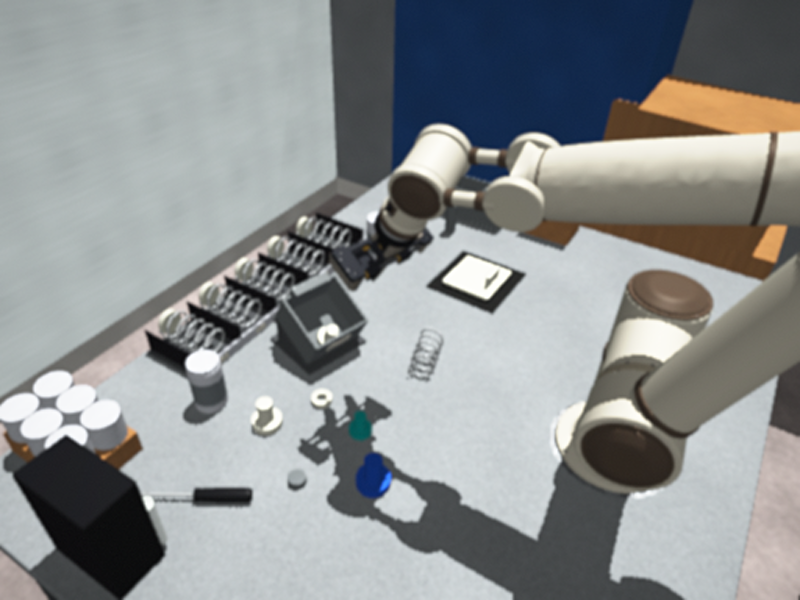

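The coupling stands inside the tub, at (205,205) in the left (top-view) crop. The lid lies flat and centred on the mat: lid centre (564,337), mat centre (563,336) in the enlarged top view. The visible bystanders look unmoved, and the gripper is clear.

```bash
python3 -c "
from rig import *
print(sense()['t'],abs(sense()['qvel']).max());print(job_done())"
```

```text
28.825 0.035230518428356464
the job is handed in; nothing more can be done
None
```

The job is done and handed in at about 29 s, well inside the 67 s limit.

**What I did**
- **Lid:** I tipped its front edge up 12°, drew it about 20 mm from under the lip and laid it grip up on the mat. I pressed until it touched (about 12 N at most), then let go.
- **Coupling:** I picked up the smaller white one and tilted it to match the tub. I lowered it onto the tub floor and against the low front wall (about 6 N at most), then released it slowly.

**Last checks**
- **Lid position:** the final pictures show the lid flat and within about 2 mm of the mat's middle.
- **Coupling position:** it stands inside the open tub.
- **Bystanders and gripper:** the bystanders I could see looked unmoved by eye. I did not measure them, and the arm hid some of them in the top view. The gripper was clear of everything.

**What disagreed**
- **Height:** the lid touched the mat about 5 mm earlier than my camera fit predicted, and the coupling touched the tub floor about 5 mm early too. I worked from contact force instead.
- **Mat centre:** the side camera put it 7 mm (x) and 13 mm (y) from where the top camera did, and I followed the top camera.

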